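Set up the toppings caddy

TASK

Get the toppings caddy ready for the doughnut bench: slide it forward on the bench until it is clear of the low shelf's lip, then lift it over the rim of the small baking tray and stand it flat inside. Seat every round-bottomed bowl on the bench upright in a dish of its own on the caddy, and cover each with a lid sitting properly home on it; lids left over stay on the bench, and the other bakery things stay where they are.

Things in the scene. Friction and masses are not known exactly. Their poses are not given: they have to be found in the camera images.
- shelf: Low stainless riser shelf near the bench's far right, fixed during a run, 240 mm deep, 280 mm wide. Origin on the bench under the middle of its front edge; x points away from the robot into the slot, y along the edge, z up. Its turned-down front lip reaches down to 42 mm above the bench; the deck's top is 60 mm up; tubs and baskets stand on its rear part, up to 125 mm above the bench.
- caddy: Loose wooden toppings caddy, about 0.65 kg, base board 170 mm (x) by 178 mm (y) by 10 mm. Origin at the centre of the board's underside, z up. Four shallow conical dishes stand on it, rims 26 mm above the underside, and a T-shaped handle stands at its centre, 98 mm high overall. It starts flat on the bench with its rear (+x) part under the shelf's lip and the handle in front of the lip; its x is within about 0.1 rad of the shelf's x.
- handle (a point): Centre of the caddy's handle grip, a wooden bar 40 mm long (along caddy x), 14 mm wide (y), 18 mm high, on a 10 mm steel post; 89 mm above the caddy's underside.
- caddy_rear (a point): Middle of the caddy's rear (+x) edge, at its underside, 85 mm from its centre.
- tray_floor (a point): Centre of the inner floor of the small rimmed aluminium baking tray, fixed during a run, 240 mm (x) by 235 mm (y) outside, 4 mm walls, rim 20 mm above the bench (23 mm over its rolled bead), floor 4 mm above the bench. Axes along the tray's sides.
- dish1 (a point): Centre of the mouth of a conical dish on the caddy, at its rim, at caddy x -46, y -50 mm. 75 mm across outside and 60 mm inside, tapering at 45 degrees to a flat floor 36 mm across, 12 mm below. The bowl's foot stands on that floor: a seated bowl's centre lies 12 mm above this point, on the dish's axis within 2 mm.
- dish2 (a point): Centre of the mouth of a conical dish on the caddy, at its rim, at caddy x -46, y +50 mm. 75 mm across outside and 60 mm inside, tapering at 45 degrees to a flat floor 36 mm across, 12 mm below. The bowl's foot stands on that floor: a seated bowl's centre lies 12 mm above this point, on the dish's axis within 2 mm.
- dish3 (a point): Centre of the mouth of a conical dish on the caddy, at its rim, at caddy x +46, y -50 mm. 75 mm across outside and 60 mm inside, tapering at 45 degrees to a flat floor 36 mm across, 12 mm below. The bowl's foot stands on that floor: a seated bowl's centre lies 12 mm above this point, on the dish's axis within 2 mm.
- dish4 (a point): Centre of the mouth of a conical dish on the caddy, at its rim, at caddy x +46, y +50 mm. 75 mm across outside and 60 mm inside, tapering at 45 degrees to a flat floor 36 mm across, 12 mm below. The bowl's foot stands on that floor: a seated bowl's centre lies 12 mm above this point, on the dish's axis within 2 mm.
- bowl1_c (a point): Centre (24 mm up) of a white porcelain bowl, 60 mm across, 48 mm high, about 0.11 kg: convex rounded base from a flat foot 30 mm across, upright straight wall over the upper 26 mm, wall 4 mm, open top. z is its axis. May be absent.
- bowl2_c (a point): Centre (24 mm up) of a white porcelain bowl, 60 mm across, 48 mm high, about 0.11 kg: convex rounded base from a flat foot 30 mm across, upright straight wall over the upper 26 mm, wall 4 mm, open top. z is its axis. May be absent.
- bowl3_c (a point): Centre (24 mm up) of a white porcelain bowl, 60 mm across, 48 mm high, about 0.11 kg: convex rounded base from a flat foot 30 mm across, upright straight wall over the upper 26 mm, wall 4 mm, open top. z is its axis. May be absent.
- bowl4_c (a point): Centre (24 mm up) of a white porcelain bowl, 60 mm across, 48 mm high, about 0.11 kg: convex rounded base from a flat foot 30 mm across, upright straight wall over the upper 26 mm, wall 4 mm, open top. z is its axis. May be absent.
- lid1_c (a point): Centre (17 mm up) of a dark wooden lid, 34 mm high, about 45 g: a flange 60 mm across and 4 mm thick whose underside is 8 mm above the lid's foot, a tapered plug below it (49 mm down to 28 mm across) that finds the bowl's mouth, and on top a knob 18 mm across and 22 mm tall. z is its axis. Home on a bowl, the flange rests on the rim and the lid's centre lies 33 mm above the bowl's centre. There are always four lids.
- lid2_c (a point): Centre (17 mm up) of a dark wooden lid, 34 mm high, about 45 g: a flange 60 mm across and 4 mm thick whose underside is 8 mm above the lid's foot, a tapered plug below it (49 mm down to 28 mm across) that finds the bowl's mouth, and on top a knob 18 mm across and 22 mm tall. z is its axis. Home on a bowl, the flange rests on the rim and the lid's centre lies 33 mm above the bowl's centre. There are always four lids.
- lid3_c (a point): Centre (17 mm up) of a dark wooden lid, 34 mm high, about 45 g: a flange 60 mm across and 4 mm thick whose underside is 8 mm above the lid's foot, a tapered plug below it (49 mm down to 28 mm across) that finds the bowl's mouth, and on top a knob 18 mm across and 22 mm tall. z is its axis. Home on a bowl, the flange rests on the rim and the lid's centre lies 33 mm above the bowl's centre. There are always four lids.
- lid4_c (a point): Centre (17 mm up) of a dark wooden lid, 34 mm high, about 45 g: a flange 60 mm across and 4 mm thick whose underside is 8 mm above the lid's foot, a tapered plug below it (49 mm down to 28 mm across) that finds the bowl's mouth, and on top a knob 18 mm across and 22 mm tall. z is its axis. Home on a bowl, the flange rests on the rim and the lid's centre lies 33 mm above the bowl's centre. There are always four lids.
- cutter: Steel ring cutter, 64 mm across, 40 mm high (beyond it stands a fixed steel mixing bowl, 250 mm across, 130 mm high, centred near x 0.855, y 0.385 m); a bystander, to be left where it is. Origin at its underside's centre.
- shaker: Aluminium shaker can, 54 mm across, 85 mm high; a bystander, to be left where it is. Origin at its underside's centre.
- scraper: Steel bench scraper with a wooden grip, lying flat, about 80 by 150 mm, 13 mm high; a bystander, to be left where it is. Origin at its underside's centre.
- jar: Amber jar, 60 mm across, 80 mm high; a bystander, to be left where it is. Origin at its underside's centre.
- spatula: Spatula, 260 mm, lying flat; a bystander, to be left where it is. Origin at its underside's centre.
- tips: White block of piping tips, 90 by 60 mm, 42 mm high; a bystander, to be left where it is. Origin at its underside's centre.
There are look-alikes about, which are no part of the job. Leave any purple look-alike of the part that bears lid1_c alone. Leave any yellow look-alike of the part that bears bowl4_c alone.

How it is judged:
By the outcome, as a careful person would: the job done as asked, in the order asked, and still so for the second after the job is handed in, with the robot touching nothing.
Of bowl1, bowl2, bowl3, bowl4 only 2 to 4 are there at a start; the rules pass over those that are not, and their reading is None.
At some moment in a run one of bowl1, bowl2, bowl3, bowl4, lid1, lid2, lid3, lid4 may be knocked a few centimetres aside while the robot is not near it.
It also fails if it takes over 210 s, if anything falls off the work surface, if the arm or the gripper's body presses on something with over 40 N, if the wrist force passes 120 N, or if a joint passes its speed limit or range.

ROBOT

A 6-joint arm with a two-finger parallel gripper is mounted at the origin on the work surface. World frame = base frame: x ahead of the robot, y to its left, z up, the work surface at z = 0. Lengths are in m, angles in rad, forces in N, time in s.
With the tool pointing down it reaches from about 0.35 to 0.775 m from the base axis. Payload 5.5 kg.
Tool frame: the origin (TCP) lies midway between the tips of the shut fingers; the grasp point (between the pads) lies grasp_offset behind it (grasp_offset is the distance from the TCP to the grasp point, in m); z points along the fingers, y is the line along which they close (so a half turn about z gives the same grasp; the last joint's range is limited). The gripper opens to 85 mm and grips with 20 to 120 N. Pads are 22 mm wide; open, the fingers measure 114 mm over their backs; the gripper's body (76 mm by 85 mm) begins 54 mm behind the grasp point. The pads swing forward as they close: fully open they stand 13 mm farther back than shut.
Start: joints at [-1.415, 0.313, 0.046, 1.304, 0, 1.431], TCP at [0.168, -0.55, 0.197] pointing down, gripper open.
Joint ranges: [-2.76, 2.76], [-0.86, 1.69], [-1.03, 1.26], [-2.2, 2.34], [-1.47, 1.5], [-3.14, 3.14]. Speed limits (rad/s): [2.57, 2.57, 3.14, 3.14, 3.14, 3.14].

INTERFACE

Orientations are given as a unit quaternion [w, x, y, z].
In Python, from workcell import * gives the robot as it stands.
- The arm moves only by the tool step_arm, never from a script. Its argument "deltas" is a list of rows, each a list of 7 numbers: the shift along the world's x, y, z in mm, then the turn, a rotation vector about the world's x, y, z in degrees, then the gripper's target within -1 to 1 (fully open at 1, half-way at 0, shut at -1). A call has 1 to 5 rows; each row shifts and turns the commanded pose from where the row before left it; what a row does not reach is not made up. A row lasts 1/10 s, in which the tool goes at most 50 mm and 8.59 degrees, less where a joint would pass 70% of its speed; a pose out of reach is approached as far as the arm can. A call is refused whole if a number of a shift passes 50 or a number of a turn 8.59, either way. A call with a gripper value outside its range is refused whole. The fingers move at their own pace and stop on an object; "newtons" is the grip in N (left out, the last holds). Time passes only in rows, so rows that do not move let the fingers close. It gives the time, the measured TCP pose, the force, the opening and the grip force at its end, in the units of the state.
- get_state(): the state, without advancing time (a new reading comes with each control period).
- read_camera(name): name is "scene" or "top" or "wrist"; returns a dict with "image" (400x640x3 uint8, red, green, blue), "z_map" (400x640 float32, m along the optical axis (not along the pixel's ray), 0 where there is no reading), "K" (3x3 intrinsics, pixels), "world_from_camera" (4x4, takes a point from camera to world coordinates). Camera axes: x right, y down, z forward; pixel columns grow to the right and rows downward; lengths in m; the calibration is good to about 2 mm. A picture is of the moment at which its call begins.
- hand_in(): hands the job in; it is judged then, once.
The state is a dict: "clock": time; "joint_pos": joint angles; "qvel": joint speeds; "tau": joint torques, N m; "tcp_pos": TCP position; "orientation": TCP orientation; "wrist_force": force on the tool from outside, world axes, zero at the start; "ft_torque": the same for the moment, N m; "finger_gap": finger opening in m; "grip_force": force on a finger pad.
Only numpy, scipy, OpenCV 4.12 (cv2) and the standard library are available. Lean on these libraries where they do the work, as an engineer would, in place of code of your own. Each camera call takes 0.05 s, during which the arm holds its last target. There are 200 camera calls.

## Working session

There is one attempt and no reset: what is moved stays moved. The work goes in short steps, Python scripts to look and compute and a tool call to move; the robot and the scene stay as the last step left them, time stands still between calls to the robot, and variables do not carry over. Pictures are saved under pics/ and viewed, at most 14 in all, crops included, and the job is handed in when it is done.

Besides the shell and the picture viewer there is one more tool, called after "Request:" in YAML: its name, and indented under it one key for each argument. step_arm: Moves the arm, as the interface text tells. Its arguments: {"type":"object","properties":{"deltas":{"type":"array","items":{"type":"array","items":{"type":"number"}}},"newtons":{"type":"number"}},"required":["deltas"]}

```bash
ls; mkdir -p pics
cat > h.py <<'E'
from workcell import *
import numpy as np, cv2
def cloud(c):
    z=c["z_map"];K=c["K"];v,u=np.mgrid[:z.shape[0],:z.shape[1]]
    p=np.stack([(u-K[0,2])/K[0,0]*z,(v-K[1,2])/K[1,1]*z,z],-1)
    T=c["world_from_camera"];return p@T[:3,:3].T+T[:3,3]
def save(c,n): cv2.imwrite("pics/"+n,c["image"][:,:,::-1])
def ray(c,u,v,h):
    T=c["world_from_camera"];d=T[:3,:3]@np.linalg.inv(c["K"])@[u,v,1]
    return T[:3,3]+d*(h-T[2,3])/d[2]
E
python3 - <<'E'
from h import *
s=get_state();print({k:np.round(v,3) for k,v in s.items()})
try: print(grasp_offset)
except Exception as e: print(e)
for n in("top","scene"):
    c=read_camera(n);save(c,n+"0.png");np.savez("/tmp/"+n+".npz",**c);print(n,np.round(c["world_from_camera"],3),c["K"][0],(c["z_map"]>0).mean())
E
```

```text
pics
{'clock': np.float64(0.0), 'joint_pos': array([-1.415,  0.314,  0.045,  1.304, -0.   ,  1.431]), 'qvel': array([ 0.   ,  0.001, -0.   , -0.   ,  0.001,  0.   ]), 'tau': array([-1.0000e-03, -4.8063e+01,  2.9853e+01,  1.9000e-02, -0.0000e+00,
        0.0000e+00]), 'tcp_pos': array([ 0.168, -0.549,  0.196]), 'orientation': array([-0.001,  0.989,  0.147, -0.   ]), 'wrist_force': array([-0.314, -1.064,  0.249]), 'ft_torque': array([-0.054,  0.026, -0.005]), 'grip_force': np.float64(0.0), 'finger_gap': np.float64(0.086)}
0.0187
top [[-0.    -0.997  0.076  0.421]
 [-1.     0.002  0.02  -0.081]
 [-0.021 -0.076 -0.997  1.126]
 [ 0.     0.     0.     1.   ]] [362.18064621   0.         314.3936444 ] 0.99591796875
scene [[ 0.456  0.732 -0.507  1.183]
 [ 0.89  -0.372  0.263 -0.434]
 [ 0.004 -0.571 -0.821  1.206]
 [ 0.     0.     0.     1.   ]] [388.16698614   0.         317.14423565] 0.99609765625
```

View pics/top0.png

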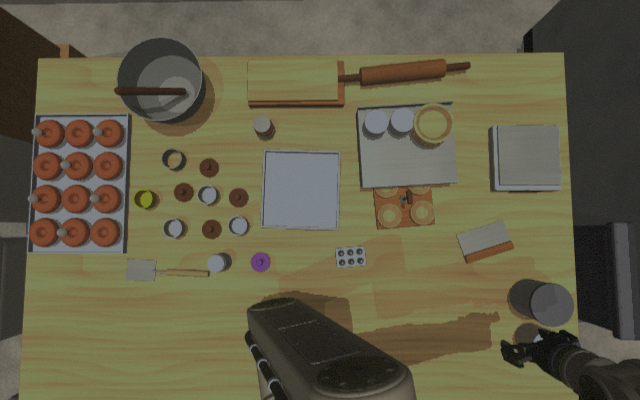

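View pics/scene0.png

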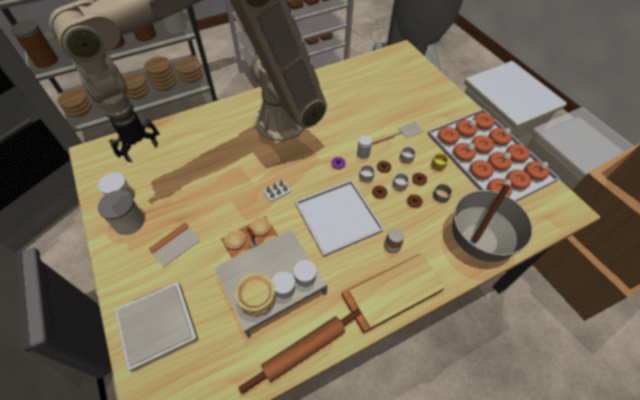

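Top view shows white bowls at (208,195), (239,226) and (174,229). The steel ring at (175,160) is the cutter. Lids are at (209,168), (184,192), (239,198) and (212,229), the tray around (301,190), and the caddy around (405,207) with its handle near (406,198). The purple lid (261,262) and yellow bowl (145,200) are to be left alone. Next I measure these.

Run:
```python
from h import *
c=dict(np.load("/tmp/top.npz"));P=cloud(c);im=c["image"];hsv=cv2.cvtColor(im,cv2.COLOR_RGB2HSV)
def blobs(m,n,lo=40,hi=1e6):
    k,l,st,ce=cv2.connectedComponentsWithStats(m.astype(np.uint8))
    for i in range(1,k):
        if lo<st[i,4]<hi:
            q=P[l==i];print(n,st[i,:5],np.round(q.mean(0),3),"mid",np.round((np.percentile(q,2,axis=0)+np.percentile(q,98,axis=0))/2,3),"zmax",q[:,2].max().round(3))
obj=(P[...,2]>0.01)
reg=np.zeros_like(obj);reg[105:290,125:290]=1
blobs(obj&reg,"obj",30)
# tray
t=(hsv[...,1]<40)&(hsv[...,2]>100);r=np.zeros_like(t);r[140:240,255:350]=1
b=(t&r).astype(np.uint8);cs,_=cv2.findContours(b,cv2.RETR_EXTERNAL,cv2.CHAIN_APPROX_NONE)
cc=max(cs,key=cv2.contourArea);box=cv2.minAreaRect(cc);print(box,[np.round(ray(c,*q,0.02)[:2],3) for q in cv2.boxPoints(box)],"ctr",ray(c,*box[0],0.02).round(3))
# handle
m=(P[...,2]>0.085)&(P[...,2]<.115);r[:]=0;r[186:230,370:440]=1
blobs(m&r.astype(bool),"handle",3)
m=(P[...,2]>0.05);r[:]=0;r[160:200,350:470]=1
ys=[(u,np.where(m[:,u]&r[:,u].astype(bool))[0].max()) for u in range(365,455,12)]
print("shelf front",[P[v,u].round(3) for u,v in ys])
save({"image":cv2.resize(im[90:290,120:440],None,fx=2.5,fy=2.5,interpolation=cv2.INTER_CUBIC)},"crop0.png")
```

```text
obj [125 105  77  20 857] [0.77  0.396 0.079] mid [0.773 0.383 0.072] zmax 1.126
obj [248 105  42   3 107] [0.807 0.086 0.031] mid [0.811 0.083 0.021] zmax 1.126
obj [125 114   6 117 307] [0.636 0.524 0.027] mid [0.608 0.53  0.017] zmax 1.126
obj [252 115  23  25 409] [0.728 0.092 0.068] mid [0.733 0.094 0.049] zmax 1.126
obj [161 149  25  22 215] [0.642 0.38  0.028] mid [0.64  0.379 0.026] zmax 0.042
obj [260 149  30  80 330] [0.55  0.083 0.03 ] mid [0.55  0.063 0.018] zmax 1.126
obj [199 159  19  19 207] [0.618 0.271 0.015] mid [0.618 0.273 0.023] zmax 0.037
obj [174 183  19  19 195] [0.54  0.351 0.015] mid [0.541 0.351 0.023] zmax 0.037
obj [197 185  22  20 348] [0.53  0.268 0.03 ] mid [0.528 0.265 0.03 ] zmax 1.126
obj [229 189  19  19 210] [0.521 0.175 0.026] mid [0.522 0.178 0.023] zmax 1.126
obj [132 190  25  20 378] [0.517 0.46  0.034] mid [0.516 0.459 0.03 ] zmax 1.126
obj [228 216  21  20 335] [0.436 0.174 0.026] mid [0.435 0.171 0.03 ] zmax 0.051
obj [162 219  24  20 368] [0.428 0.367 0.036] mid [0.429 0.367 0.03 ] zmax 1.126
obj [202 220  19  19 192] [0.425 0.26  0.015] m
[... 170 characters left out ...]
6 0.107 0.022] zmax 0.036
obj [163 269  46   9 266] [0.292 0.329 0.02 ] mid [0.292 0.331 0.016] zmax 1.126
((299.98614501953125, 189.01316833496094), (78.10661315917969, 79.40343475341797), 1.5481576919555664) [array([0.43 , 0.108]), array([0.676, 0.104]), array([ 0.668, -0.138]), array([ 0.423, -0.13 ])] ctr [ 0.548 -0.014  0.02 ]
handle [406 191   7  14  77] [ 0.515 -0.329  0.096] mid [ 0.515 -0.33   0.094] zmax 0.101
shelf front [array([ 0.547, -0.21 ,  0.051]), array([ 0.549, -0.244,  0.063]), array([ 0.552, -0.28 ,  0.058]), array([ 0.421, -0.081,  1.126]), array([ 0.555, -0.351,  0.058]), array([ 0.558, -0.385,  0.06 ]), array([ 0.561, -0.421,  0.059]), array([ 0.561, -0.457,  0.055])]
```

View pics/crop0.png

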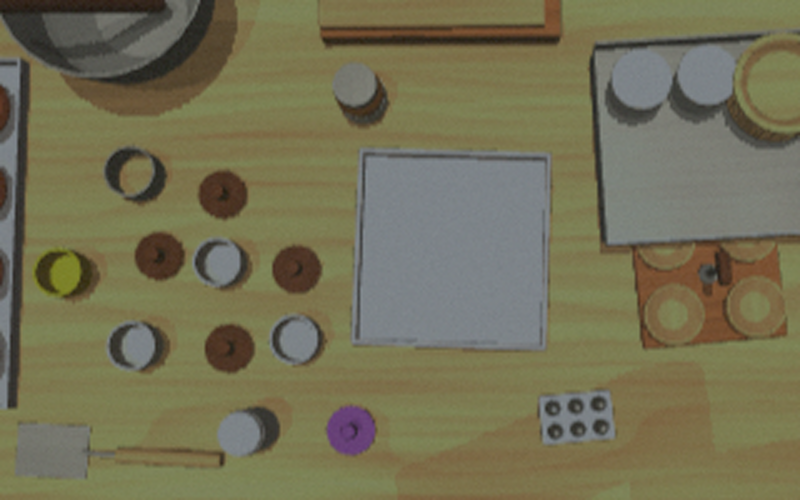

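The crop confirms three white bowls, four brown lids and the T-handle at about (0.515, -0.33). The caddy's front edge tilts about 5°. I move above the handle now, with a half-turn that keeps the last joint in range.

Request:
step_arm:
  deltas:
    - [17,11,5,0,0,8.4,1]
    - [17,11,5,0,0,8.4,1]
    - [17,11,5,0,0,8.4,1]
    - [17,11,5,0,0,8.4,1]
    - [17,11,5,0,0,8.4,1]
  newtons: 60

```text
clock: 0.6
tcp_pos: [0.2531, -0.4943, 0.222]
orientation: [-0.0, 0.869, 0.495, 0.0]
wrist_force: [0.1, -0.8, -0.6]
finger_gap: 0.0856
grip_force: 0.0
```

Request:
step_arm:
  deltas:
    - [17,11,5,0,0,8.4,1]
    - [17,11,5,0,0,8.4,1]
    - [17,11,5,0,0,8.4,1]
    - [17,11,5,0,0,8.4,1]
    - [17,11,5,0,0,8.4,1]

```text
clock: 1.1
tcp_pos: [0.3381, -0.4393, 0.247]
orientation: [-0.0, 0.634, 0.773, 0.0]
wrist_force: [-0.5, 0.0, -0.3]
finger_gap: 0.0857
grip_force: 0.0
```

Request:
step_arm:
  deltas:
    - [17,11,0,0,0,8.4,1]
    - [17,11,0,0,0,8.4,1]
    - [17,11,0,0,0,8.4,1]
    - [17,11,0,0,0,8.4,1]
    - [17,11,0,0,0,8.4,1]

```text
clock: 1.6
tcp_pos: [0.4231, -0.3843, 0.2468]
orientation: [-0.0, 0.315, 0.949, 0.0]
wrist_force: [0.3, -0.0, -0.1]
finger_gap: 0.0855
grip_force: 0.0
```

Request:
step_arm:
  deltas:
    - [17,11,0,0,0,8.4,1]
    - [17,11,0,0,0,8.4,1]
    - [17,11,0,0,0,8.4,1]
    - [17,11,0,0,0,8.4,1]
    - [17,11,0,0,0,8.4,1]

```text
clock: 2.1
tcp_pos: [0.5081, -0.3294, 0.2467]
orientation: [-0.0, -0.046, 0.999, 0.0]
wrist_force: [0.1, 0.2, 0.1]
finger_gap: 0.0852
grip_force: 0.0
```

Run:
```python
from h import *
c=read_camera("wrist");save(c,"w1.png");np.savez("/tmp/w1.npz",**c);P=cloud(c);print(c["world_from_camera"].round(3),c["K"].round(0).tolist())
m=((P[...,2]>0.085)&(P[...,2]<.112)&(P[...,0]<.56)&(np.abs(P[...,1]+.33)<.06)&(P[...,0]>.45)).astype(np.uint8)
k,l,st,ce=cv2.connectedComponentsWithStats(m)
for i in range(1,k):
    if st[i,4]>100:
        q=P[l==i];r=cv2.minAreaRect((q[:,:2]*1000).astype(np.float32));print(st[i],q.mean(0).round(4),r)
```

```text
[[-0.094  0.946  0.309  0.429]
 [ 0.996  0.089  0.031 -0.337]
 [ 0.001  0.311 -0.951  0.422]
 [ 0.     0.     0.     1.   ]] [[302.0, 0.0, 321.0], [0.0, 302.0, 202.0], [0.0, 0.0, 1.0]]
[313 165  12  36 412] [ 0.5139 -0.3314  0.0959] ((514.852783203125, -331.44049072265625), (38.52229690551758, 12.547942161560059), 5.428561687469482)
```

View pics/w1.png

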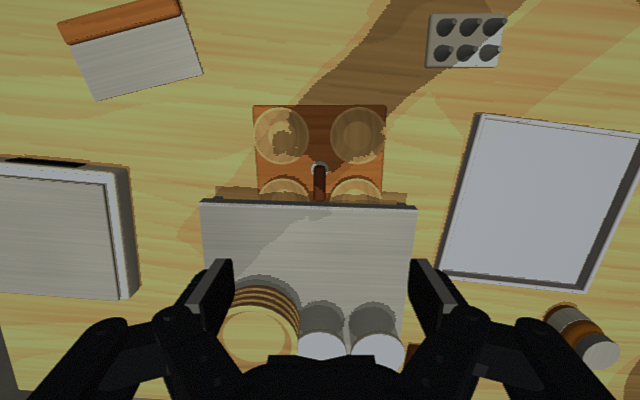

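The wrist view shows the handle at about (319,180) in front of the shelf lip at row 203. It measures centre (0.514, -0.331) and yaw 5.4°, so I descend and grip.

Request:
step_arm:
  deltas:
    - [6,-2,-35,0,0,0,0.2]
    - [0,0,-35,0,0,0,0]
    - [0,0,-35,0,0,0,0]
    - [0,0,-40,0,0,0,0]
    - [0,0,-30,0,0,0,0]

```text
clock: 2.65
tcp_pos: [0.5123, -0.3311, 0.0694]
orientation: [-0.001, -0.043, 0.999, 0.001]
wrist_force: [0.6, 0.3, 0.3]
finger_gap: 0.0429
grip_force: 0.0
```

Request:
step_arm:
  deltas:
    - [0,0,0,0,0,0,-1]
    - [0,0,0,0,0,0,-1]
    - [0,0,0,0,0,0,-1]
    - [0,0,0,0,0,0,-1]
    - [0,0,0,0,0,0,-1]
  newtons: 60

```text
clock: 3.15
tcp_pos: [0.5146, -0.3329, 0.0741]
orientation: [0.001, -0.043, 0.999, -0.001]
wrist_force: [0.1, -0.3, -0.2]
finger_gap: -0.0002
grip_force: 0.0
```

Run:
```python
from h import *
s=get_state();print(s["finger_gap"],s["grip_force"],s["tcp_pos"],s["wrist_force"],s["clock"])
c=read_camera("wrist");save(c,"w2.png")
```

```text
-0.00017593252638675895 0.0 [ 0.51456875 -0.33293466  0.07414956] [ 0.08621255 -0.342841   -0.24767747] 3.15
```

View pics/w2.png

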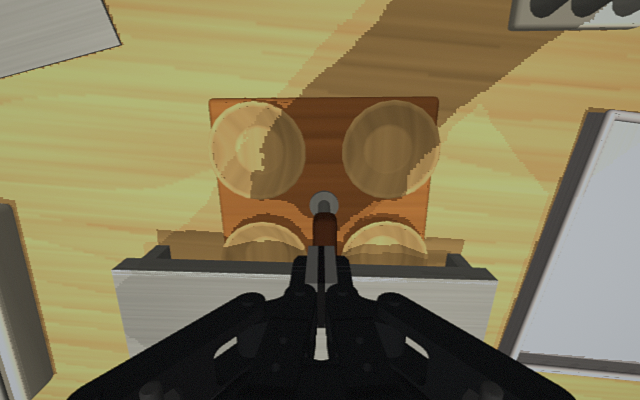

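Run:
```python
from h import *
c=read_camera("wrist");P=cloud(c);print(c["world_from_camera"][:3,3].round(3))
for v in range(190,345,7): print(v,[(P[v,u].round(3).tolist(), c["image"][v,u].tolist()) for u in (316,327)])
t=read_camera("top");Q=cloud(t);m=(Q[...,2]>.08);print(get_state()["tcp_pos"])
```

```text
[ 0.435 -0.34   0.249]
190 [([0.504, -0.338, 0.009], [102, 62, 28]), ([0.503, -0.329, 0.01], [101, 59, 29])]
197 [([0.509, -0.337, 0.012], [95, 92, 84]), ([0.508, -0.328, 0.012], [94, 94, 85])]
204 [([0.515, -0.337, 0.013], [96, 95, 88]), ([0.512, -0.328, 0.02], [55, 55, 50])]
211 [([0.521, -0.336, 0.013], [97, 95, 88]), ([0.512, -0.329, 0.037], [56, 57, 51])]
218 [([0.497, -0.337, 0.092], [33, 19, 6]), ([0.496, -0.331, 0.091], [42, 24, 12])]
225 [([0.499, -0.337, 0.096], [57, 32, 19]), ([0.498, -0.331, 0.097], [59, 32, 19])]
232 [([0.503, -0.337, 0.096], [58, 32, 21]), ([0.502, -0.331, 0.096], [62, 33, 17])]
239 [([0.506, -0.336, 0.098], [57, 34, 19]), ([0.507, -0.33, 0.096], [61, 34, 20])]
246 [([0.504, -0.336, 0.11], [62, 64, 60]), ([0.504, -0.331, 0.111], [63, 64, 61])]
253 [([0.504, -0.336, 0.119], [69, 68, 64]), ([0.503, -0.331, 0.119], [67, 64, 62])]
260 [([0.504, -0.336, 0.124], [67, 67, 63]), ([0.503, -0.331, 0.126], [67, 66, 63])]
267 [([0.504, -0.336, 0.131], [68, 66, 64]), ([0.503, -0.331, 0.132], [64, 65, 60])]
274 [([0.505, -0.336, 0.136], [68, 67, 63]), ([0.503, -0.331
[... 209 characters left out ...]
8, -0.335, 0.146], [14, 17, 18]), ([0.502, -0.332, 0.154], [12, 16, 14])]
302 [([0.508, -0.335, 0.15], [8, 8, 9]), ([0.503, -0.332, 0.156], [9, 15, 14])]
309 [([0.51, -0.335, 0.152], [13, 16, 20]), ([0.507, -0.331, 0.156], [19, 20, 23])]
316 [([0.513, -0.335, 0.153], [11, 13, 9]), ([0.511, -0.331, 0.154], [19, 21, 20])]
323 [([0.516, -0.335, 0.152], [13, 13, 15]), ([0.515, -0.33, 0.154], [21, 20, 21])]
330 [([0.519, -0.334, 0.153], [49, 48, 43]), ([0.518, -0.33, 0.154], [10, 16, 13])]
337 [([0.609, -0.328, 0.058], [155, 152, 141]), ([0.521, -0.33, 0.155], [27, 28, 26])]
344 [([0.614, -0.328, 0.06], [150, 147, 137]), ([0.522, -0.33, 0.157], [26, 25, 24])]
[ 0.51396992 -0.33237371  0.07314528]
```

The wrist depth shows the finger tips ending near z 0.105 while the TCP reads 0.073, so the fingers closed above the bar. I reopen, go lower and close again, and the gap will show whether I hold the 14 mm bar or the 10 mm post.

Request:
step_arm:
  deltas:
    - [0,0,0,0,0,0,0]
    - [0,0,0,0,0,0,0]
    - [0,0,0,0,0,0,0]
    - [0,0,-12,0,0,0,0]
    - [0,0,-12,0,0,0,0]

```text
clock: 3.8
tcp_pos: [0.5137, -0.3322, 0.0475]
orientation: [0.0, -0.043, 0.999, -0.0]
wrist_force: [0.0, -0.6, -0.3]
finger_gap: 0.0424
grip_force: 0.0
```

Request:
step_arm:
  deltas:
    - [0,0,0,0,0,0,-1]
    - [0,0,0,0,0,0,-1]
    - [0,0,0,0,0,0,-1]
    - [0,0,0,0,0,0,-1]
    - [0,0,0,0,0,0,-1]

```text
clock: 4.3
tcp_pos: [0.5131, -0.3317, 0.0476]
orientation: [-0.001, -0.043, 0.999, 0.001]
wrist_force: [0.2, 0.5, -6.8]
finger_gap: 0.0123
grip_force: 61.0
```

Run:
```python
from h import *
s=get_state();print(s["finger_gap"],s["grip_force"],s["tcp_pos"],s["wrist_force"],s["clock"])
c=read_camera("wrist");save(c,"w3.png");P=cloud(c)
for v in range(200,330,8): print(v,P[v,322].round(3).tolist(), c["image"][v,322].tolist())
```

```text
0.012328852596810616 60.99507808685303 [ 0.5131447  -0.33170961  0.04764182] [ 0.18304157  0.47212731 -6.81609329] 4.3
200 [0.502, -0.332, 0.01] [108, 65, 31]
208 [0.508, -0.332, 0.013] [99, 98, 90]
216 [0.511, -0.331, 0.02] [64, 63, 59]
224 [0.511, -0.331, 0.035] [65, 64, 59]
232 [0.511, -0.331, 0.048] [64, 64, 58]
240 [0.496, -0.333, 0.091] [40, 21, 10]
248 [0.499, -0.333, 0.095] [64, 35, 21]
256 [0.501, -0.333, 0.098] [64, 37, 20]
264 [0.506, -0.332, 0.097] [64, 35, 20]
272 [0.511, -0.332, 0.096] [66, 35, 19]
280 [0.515, -0.331, 0.097] [65, 34, 19]
288 [0.519, -0.331, 0.097] [64, 36, 21]
296 [0.524, -0.331, 0.096] [63, 34, 18]
304 [0.528, -0.33, 0.097] [64, 32, 22]
312 [0.533, -0.33, 0.098] [52, 24, 9]
320 [0.569, -0.326, 0.059] [167, 165, 153]
328 [0.576, -0.326, 0.059] [165, 163, 152]
```

View pics/w3.png

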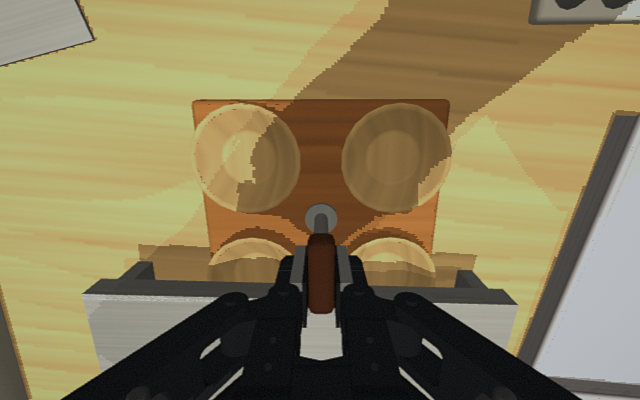

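The pads are on the bar's sides (columns 305-345, rows 250-310), the gap is 12 mm and the grip 61 N. I slide forward gently.

Request:
step_arm:
  deltas:
    - [-6,-0.4,-1,0,0,0,-1]
    - [-10,-0.6,0,0,0,0,-1]
    - [-10,-0.6,0,0,0,0,-1]
    - [-10,-0.6,0,0,0,0,-1]
    - [-10,-0.6,0,0,0,0,-1]
  newtons: 80

```text
clock: 4.85
tcp_pos: [0.4663, -0.3349, 0.0474]
orientation: [-0.0, -0.043, 0.999, 0.0]
wrist_force: [0.7, -0.0, -5.1]
finger_gap: 0.0117
grip_force: 84.5
```

Request:
step_arm:
  deltas:
    - [-10,-0.6,0,0,0,0,-1]
    - [-10,-0.6,0,0,0,0,-1]
    - [-10,-0.6,0,0,0,0,-1]
    - [-6,-0.4,0,0,0,0,-1]
    - [0,0,0,0,0,0,-1]

```text
clock: 5.35
tcp_pos: [0.4303, -0.3371, 0.0474]
orientation: [-0.001, -0.043, 0.999, 0.0]
wrist_force: [-1.6, -0.1, -3.9]
finger_gap: 0.0117
grip_force: 84.6
```

Run:
```python
from h import *
c=read_camera("wrist");save(c,"w4.png")
t=read_camera("top");Q=cloud(t);v,u=np.where((t["image"][...,0]>80)&(Q[...,2]>.04)&(Q[...,2]<.075)&(Q[...,0]>.5)&(Q[...,0]<.6)&(abs(Q[...,1]+.33)<.1));print(Q[v,u,0].min())
```

```text
0.5487651521733492
```

View pics/w4.png

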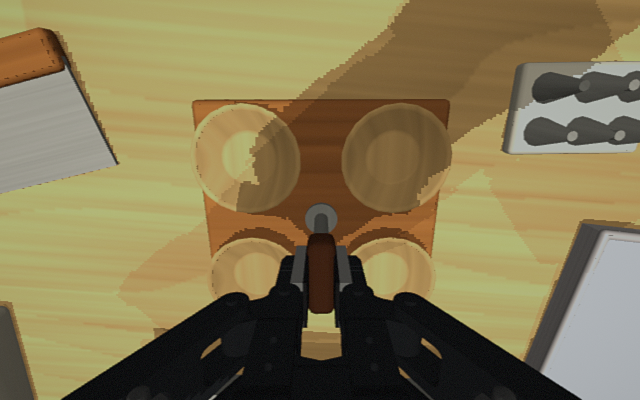

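The caddy has moved 83 mm, putting its rear edge near x 0.517, with the lip at about 0.549, so it is clear. I lift it and carry it to the tray.

Request:
step_arm:
  deltas:
    - [0,0,8,0,0,0,-1]
    - [0,0,20,0,0,0,-1]
    - [0,0,25,0,0,0,-1]
    - [0,0,25,0,0,0,-1]
    - [0,0,22,0,0,0,-1]

```text
clock: 5.95
tcp_pos: [0.4323, -0.337, 0.1488]
orientation: [0.0, -0.044, 0.999, -0.0]
wrist_force: [0.1, -0.4, -7.0]
finger_gap: 0.0117
grip_force: 84.3
```

Request:
step_arm:
  deltas:
    - [0,15,0,0,0,0,-1]
    - [0,25,0,0,0,0,-1]
    - [0,30,0,0,0,0,-1]
    - [0,35,0,0,0,-1,-1]
    - [8,35,0,0,0,-1,-1]

```text
clock: 6.45
tcp_pos: [0.4378, -0.194, 0.1458]
orientation: [-0.001, -0.025, 1.0, 0.001]
wrist_force: [1.8, -1.1, -6.6]
finger_gap: 0.0114
grip_force: 84.3
```

Request:
step_arm:
  deltas:
    - [20,35,0,0,0,-1,-1]
    - [25,35,0,0,0,-1,-1]
    - [25,35,0,0,0,-1,-1]
    - [20,35,0,0,0,-1,-1]
    - [12,25,0,0,0,-1,-1]

```text
clock: 6.95
tcp_pos: [0.5417, -0.0282, 0.1459]
orientation: [-0.001, 0.017, 1.0, 0.001]
wrist_force: [1.1, -0.7, -6.5]
finger_gap: 0.0116
grip_force: 84.3
```

Request:
step_arm:
  deltas:
    - [8,18,0,0,0,0,-1]
    - [0,0,-15,0,0,0,-1]
    - [0,0,-20,0,0,0,-1]
    - [0,0,-15,0,0,0,-1]
    - [0,0,-10,0,0,0,-1]

```text
clock: 7.45
tcp_pos: [0.5473, -0.0124, 0.0846]
orientation: [-0.002, 0.017, 1.0, 0.001]
wrist_force: [-0.3, 0.1, -6.7]
finger_gap: 0.0119
grip_force: 84.2
```

Run:
```python
from h import *
c=read_camera("wrist");save(c,"w5.png");P=cloud(c)
print(P[150,[230,322,410]].round(3),P[150,[240,400]])
```

```text
[[ 0.497 -0.074  0.051]
 [ 0.5   -0.01   0.045]
 [ 0.501  0.051  0.051]] [[ 0.4971552  -0.06708549  0.04996832]
 [ 0.50069643  0.04373972  0.05094742]]
```

View pics/w5.png

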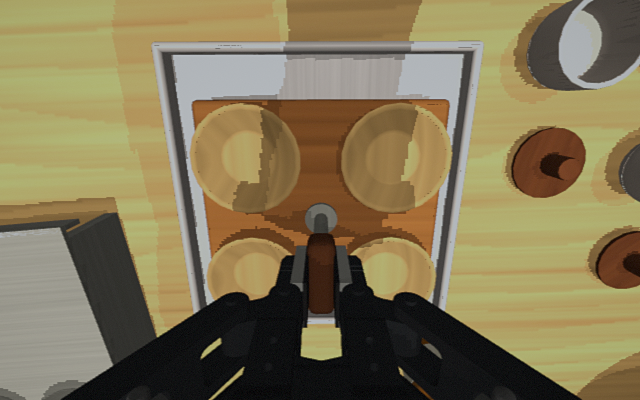

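The caddy hangs level and aligned inside the tray outline (board x 192-450, tray x 165-470), about 33 mm above the floor. I lower and release.

Request:
step_arm:
  deltas:
    - [0,0,-15,0,0,0,-1]
    - [0,0,-10,0,0,0,-1]
    - [0,0,-5,0,0,0,-1]
    - [0,0,-2,0,0,0,-1]
    - [0,0,-1,0,0,0,-1]

```text
clock: 8.0
tcp_pos: [0.5497, -0.0141, 0.0545]
orientation: [0.0, 0.018, 1.0, 0.0]
wrist_force: [0.6, 0.2, -5.6]
finger_gap: 0.0117
grip_force: 84.2
```

Request:
step_arm:
  deltas:
    - [0,0,0,0,0,0,-1]
    - [0,0,0,0,0,0,-0.3]
    - [0,0,0,0,0,0,-0.3]
    - [0,0,0,0,0,0,-0.3]
    - [0,0,0,0,0,0,-0.3]

```text
clock: 8.5
tcp_pos: [0.5503, -0.0142, 0.0551]
orientation: [0.001, 0.018, 1.0, -0.0]
wrist_force: [0.3, -0.2, 0.8]
finger_gap: 0.0301
grip_force: 0.0
```

Request:
step_arm:
  deltas:
    - [0,0,15,0,0,0,-0.3]
    - [0,0,40,0,0,0,0]
    - [0,0,50,0,0,0,1]
    - [0,0,50,0,0,0,1]
    - [0,0,10,0,0,0,1]

```text
clock: 9.0
tcp_pos: [0.5528, -0.0146, 0.2263]
orientation: [0.005, 0.018, 1.0, -0.001]
wrist_force: [0.4, 0.1, -0.5]
finger_gap: 0.0836
grip_force: 0.0
```

Run:
```python
from h import *
c=read_camera("wrist");save(c,"w6.png");P=cloud(c);np.savez("/tmp/w6.npz",**c)
m=((P[...,2]>0.09)&(P[...,2]<.115)&(abs(P[...,0]-.548)<.05)&(np.abs(P[...,1]+.01)<.04)).astype(np.uint8)
k,l,st,ce=cv2.connectedComponentsWithStats(m)
for i in range(1,k):
    if st[i,4]>100:
        q=P[l==i];r=cv2.minAreaRect((q[:,:2]*1000).astype(np.float32));print(st[i],q.mean(0).round(4),r)
# front half of board
b=((P[...,2]>0.009)&(P[...,2]<.05)&(c["image"][...,0].astype(int)-c["image"][...,2]>35)&(abs(P[...,0]-.548)<.1)&(abs(P[...,1]+.012)<.1)).astype(np.uint8)
q=P[b>0];print("board",np.percentile(q,[1,50,99],axis=0).round(3),get_state()["tcp_pos"])
# dishes: rim points
z=((P[...,2]>0.026)&(P[...,2]<.036)&(abs(P[...,0]-.548)<.1)&(abs(P[...,1]+.012)<.1))
for sx in(-1,1):
  for sy in(-1,1):
    q=P[z&(np.sign(P[...,0]-.548)==sx)&(np.sign(P[...,1]+.012)==sy)];print(sx,sy,len(q),cv2.minEnclosingCircle((q[:,:2]*1000).astype(np.float32)),q[:,2].mean())
```

```text
[315 162  13  39 485] [ 0.5514 -0.0146  0.0999] ((553.0560302734375, -14.711816787719727), (12.627506256103516, 40.299129486083984), 88.11245727539062)
board [[ 0.47  -0.099  0.011]
 [ 0.54  -0.014  0.017]
 [ 0.633  0.071  0.03 ]] [ 0.55254558 -0.01455757  0.22517165]
-1 -1 954 ((505.60003662109375, -63.428138732910156), 36.5928840637207) 0.028090476691920333
-1 1 978 ((508.63751220703125, 36.59103012084961), 36.69144821166992) 0.028103846687087708
1 -1 757 ((597.9935302734375, -66.24275970458984), 36.931861877441406) 0.0280583370172068
1 1 779 ((600.73876953125, 33.487754821777344), 36.74559783935547) 0.02807039974781689
```

View pics/w6.png

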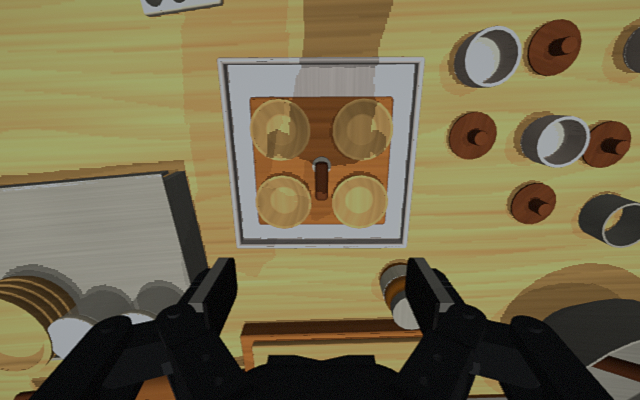

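The caddy is flat in the tray, with four dishes at about (280,130), (362,130), (284,200) and (360,200). Bowls and lids are on the right. I head for the nearest bowl at (0.435, 0.172).

Request:
step_arm:
  deltas:
    - [-18,28,0,0,0,7,1]
    - [-25,38,0,0,0,8,1]
    - [-25,38,0,0,0,8,1]
    - [-25,38,0,0,0,8,1]
    - [-18,35,-10,0,0,8,1]

```text
clock: 9.55
tcp_pos: [0.4371, 0.1642, 0.209]
orientation: [0.0, -0.32, 0.948, 0.0]
wrist_force: [0.3, 1.2, 1.2]
finger_gap: 0.0856
grip_force: 0.0
```

Request:
step_arm:
  deltas:
    - [-7,10,-20,0,0,6,1]
    - [0,0,0,0,0,0,1]

```text
clock: 9.75
tcp_pos: [0.4281, 0.1738, 0.1862]
orientation: [-0.003, -0.368, 0.93, 0.001]
wrist_force: [-0.6, -0.0, -0.8]
finger_gap: 0.0852
grip_force: 0.0
```

```bash
cat >> h.py <<'E'
def find(P,im,verb=True):
    "bowls: ring at rim height of grey-white; lids: brown; returns lists of world xy (mm)"
    out={}
    hsv=cv2.cvtColor(im,cv2.COLOR_RGB2HSV)
    ok=(P[...,0]>.3)&(P[...,0]<.8)&(P[...,1]>-.12)&(P[...,1]<.6)
    for n,lo,hi,col in(("rim48",.043,.053,hsv[...,1]<70),("rim66",.061,.071,hsv[...,1]<70),("flange12",.007,.018,(hsv[...,1]>120)&(hsv[...,2]<150)),("knob",.03,.039,(hsv[...,1]>100)&(hsv[...,2]<150)),("knob92",.087,.097,(hsv[...,1]>90)&(hsv[...,2]<150))):
        m=(ok&(P[...,2]>lo)&(P[...,2]<hi)&col).astype(np.uint8)
        m=cv2.morphologyEx(m,cv2.MORPH_CLOSE,np.ones((3,3)))
        k,l,st,ce=cv2.connectedComponentsWithStats(m)
        for i in range(1,k):
            q=P[(l==i)&(P[...,2]>lo)&(P[...,2]<hi)]
            if st[i,4]<25:continue
            (x,y),r=cv2.minEnclosingCircle((q[:,:2]*1000).astype(np.float32))
            if r<45: out.setdefault(n,[]).append((round(x),round(y),round(r,1)));
    if verb:
        for k,v in out.items(): print(k,v)
    return out
def look(name,cam="wrist"):
    c=read_camera(cam);save(c,name+".png");s=get_state();print("tcp",(s["tcp_pos"]*1000).round(1),"gap",s["finger_gap"].round(4))
    return c,cloud(c)
E
python3 - <<'E'
from h import *
c,P=look("w7");find(P,c["image"]);s=get_state();print(s["orientation"],s["joint_pos"].round(2))
# finger tip height, open
print("nearest finger z", )
m=(c["z_map"]<.2)&(c["z_map"]>0);q=P[m];print(np.percentile(q[:,2],[0,1,2]))
E
```

```text
Traceback (most recent call last):
  File "h.py", line 29, in look
    c=read_camera(cam);save(c,name+".png");s=get_state();print("tcp",(s["tcp_pos"]*1000).round(1),"gap",s["finger_gap"].round(4))
                                                                                                        ^^^^^^^^^^^^^^^^^^^^^
AttributeError: 'float' object has no attribute 'round'
```

View pics/w7.png

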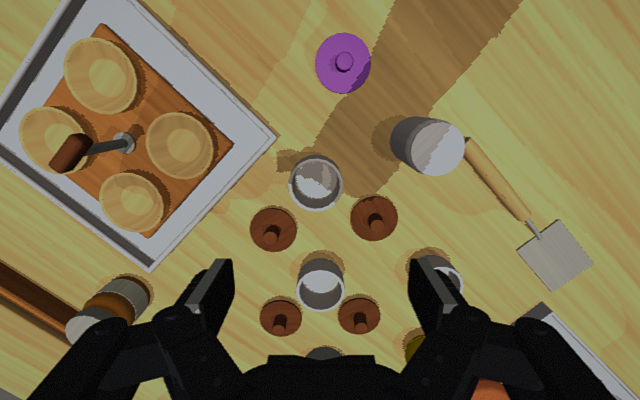

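This shows three bowls at (316,183), (320,285) and (437,268), with four brown lids around them. I fix the helper and measure.

```bash
sed -i 's/s\["finger_gap"\].round(4)/round(float(s["finger_gap"]),4)/' h.py
python3 - <<'E'
from h import *
c,P=look("w8");find(P,c["image"]);s=get_state();print(s["orientation"],s["joint_pos"].round(2))
m=(c["z_map"]<.25)&(c["z_map"]>0)&(P[...,2]>.1);q=P[m];print(np.percentile(q[:,2],[0,1,2]))
t,Q=look("t8","top");find(Q,t["image"])
E
```

```text
tcp [431.  172.7 188.6] gap 0.0855
rim48 [(332, 213, 23.2), (552, -13, 4.3), (435, 172, 29.9), (416, 368, 26.7), (529, 267, 30.6)]
rim66 [(329, 215, 24.7), (552, -13, 4.6), (720, 89, 19.2)]
flange12 [(316, 103, 21.6), (321, 128, 21.0), (610, -22, 33.8), (300, 361, 34.1), (425, 261, 30.1), (523, 179, 30.3), (540, 352, 30.8), (617, 273, 30.2), (515, 437, 15.6)]
knob [(324, 108, 8.9), (425, 261, 8.7), (522, 179, 9.0), (540, 351, 9.1), (617, 273, 9.0), (524, 436, 14.0), (497, 566, 24.7)]
knob92 [(553, -13, 20.2)]
[-9.64727438e-04 -3.65228540e-01  9.30917388e-01  1.02640978e-05] [ 0.21  0.1  -0.24  1.23 -0.   -0.54]
[0.23301815 0.2394761  0.24324009]
tcp [431.9 172.4 189.2] gap 0.0857
rim48 [(781, 446, 32.3), (529, 266, 29.9), (437, 171, 29.6)]
flange12 [(618, 274, 29.8), (543, 352, 29.0), (523, 178, 29.1), (484, 62, 14.3), (482, -87, 15.2), (332, 103, 20.6)]
knob [(724, 581, 42.2), (622, 582, 42.5), (617, 274, 8.6), (553, 577, 21.7), (325, 108, 8.4)]
```

Request:
step_arm:
  deltas:
    - [4,0,-40,0,0,0,1]
    - [0,0,-50,0,0,0,1]
    - [0,0,-50,0,0,0,1]
    - [0,0,-33,0,0,0,0.7]
    - [0,0,0,0,0,0,0.7]

```text
clock: 10.4
tcp_pos: [0.4327, 0.171, 0.0127]
orientation: [-0.004, -0.364, 0.931, 0.001]
wrist_force: [-1.0, -0.4, -0.4]
finger_gap: 0.073
grip_force: 0.0
```

Run:
```python
from h import *
c,P=look("w9")
m=(c["z_map"]<.25)&(c["z_map"]>0)&(np.hypot(P[...,0]-.435,P[...,1]-.172)>.033)&(np.hypot(P[...,0]-.435,P[...,1]-.172)<.053)&(P[...,2]>.015);q=P[m];print(len(q))
h=np.histogram(q[:,2],bins=np.arange(.01,.12,.005));print(h)
find(P,c["image"])
d=c["image"].copy();save({"image":d[120:400,120:520]},"w9c.png")
```

```text
tcp [434.7 171.6  15.2] gap 0.0726
12669
(array([   0,    0,    0,    0,    0,    0,    0,    0,   31,  252,  450,
        558,  596,  681,  770,  651,  751,  518, 1135, 2671,  472]), array([0.01 , 0.015, 0.02 , 0.025, 0.03 , 0.035, 0.04 , 0.045, 0.05 ,
       0.055, 0.06 , 0.065, 0.07 , 0.075, 0.08 , 0.085, 0.09 , 0.095,
       0.1  , 0.105, 0.11 , 0.115]))
rim48 [(329, 216, 25.4), (435, 172, 30.1)]
rim66 [(329, 217, 25.5), (460, 141, 11.2), (405, 199, 10.6)]
flange12 [(325, 121, 25.9), (353, 108, 8.3), (483, -8, 11.4), (495, -8, 6.5), (405, 263, 22.1), (440, 252, 23.2), (520, 182, 29.9)]
knob [(325, 109, 8.8), (519, 180, 7.5)]
knob92 [(407, 196, 8.7), (456, 141, 7.4), (457, 128, 1.9), (466, 125, 2.6)]
```

View pics/w9c.png

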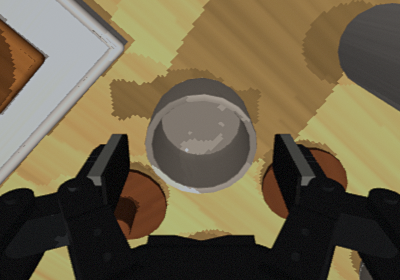

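The fingers straddle the bowl centrally, with the tips near z 0.053 while the TCP reads 0.015. The tips therefore sit about 38 mm behind the reported TCP at this gap. I go down 27 mm more and grip.

Request:
step_arm:
  deltas:
    - [0,0,-15,0,0,0,0.7]
    - [0,0,-12,0,0,0,0.7]
    - [0,0,0,0,0,0,0.7]
    - [0,0,0,0,0,0,0]
    - [0,0,0,0,0,0,0]
  newtons: 40

```text
clock: 10.95
tcp_pos: [0.4377, 0.1731, -0.0082]
orientation: [0.002, -0.366, 0.931, -0.0]
wrist_force: [-0.3, -0.6, 5.7]
finger_gap: 0.0579
grip_force: 42.4
```

Request:
step_arm:
  deltas:
    - [0,0,0,0,0,0,-0.2]
    - [0,0,0,0,0,0,-0.2]
    - [0,0,10,0,0,0,-0.2]
    - [0,0,30,0,0,0,-0.2]
    - [0,0,40,0,0,0,-0.2]

```text
clock: 11.45
tcp_pos: [0.4342, 0.1726, 0.0701]
orientation: [-0.002, -0.366, 0.931, 0.0]
wrist_force: [1.0, 0.5, -1.2]
finger_gap: 0.0575
grip_force: 43.6
```

The bowl is held with a gap of 57.5 mm. I carry it to dish1, lift first.

Request:
step_arm:
  deltas:
    - [0,0,40,0,0,0,-0.2]
    - [4,-12,40,0,0,0,-0.2]
    - [10,-35,0,0,0,0,-0.2]
    - [13,-45,0,0,0,0,-0.2]
    - [13,-45,0,0,0,0,-0.2]

```text
clock: 11.95
tcp_pos: [0.4764, 0.0348, 0.1516]
orientation: [0.001, -0.367, 0.93, -0.001]
wrist_force: [0.2, 0.0, -1.9]
finger_gap: 0.0578
grip_force: 43.6
```

Request:
step_arm:
  deltas:
    - [13,-45,0,0,0,0,-0.2]
    - [11,-33,0,0,0,0,-0.2]
    - [7,-21,0,0,0,0,-0.2]
    - [0,0,0,0,0,0,-0.2]
    - [0,0,0,0,0,0,-0.2]

```text
clock: 12.45
tcp_pos: [0.5065, -0.0633, 0.1502]
orientation: [0.0, -0.365, 0.931, 0.0]
wrist_force: [0.1, 1.2, -1.4]
finger_gap: 0.0575
grip_force: 43.6
```

Run:
```python
from h import *
c,P=look("w10");T=c["world_from_camera"]
for h in (.14,.15,.16,.17,.18,.19,.2,.21):
  m=(abs(P[...,2]-h)<.005)&(np.hypot(P[...,0]-.505,P[...,1]+.063)<.035);q=P[m]
  if len(q)>20: print(h,len(q),np.round((q[:,:2].min(0)+q[:,:2].max(0))/2,4),np.ptp(q[:,:2],axis=0).round(3))
```

```text
tcp [506.3 -62.6 150. ] gap 0.0577
0.17 4110 [ 0.5045 -0.0656] [0.053 0.053]
0.18 1734 [ 0.5039 -0.0667] [0.056 0.056]
0.19 2163 [ 0.5036 -0.0666] [0.057 0.057]
0.2 3795 [ 0.5051 -0.0648] [0.061 0.06 ]
0.21 2351 [ 0.5047 -0.0648] [0.06 0.06]
```

Request:
step_arm:
  deltas:
    - [0,1,-45,0,0,0,-0.2]
    - [0,0,-45,0,0,0,-0.2]
    - [0,0,-28,0,0,0,-0.2]
    - [0,0,-13,0,0,0,-0.2]
    - [0,0,-6,0,0,0,-0.2]

```text
clock: 13.0
tcp_pos: [0.5049, -0.0603, 0.0111]
orientation: [-0.001, -0.367, 0.93, 0.001]
wrist_force: [-0.1, -0.5, -1.6]
finger_gap: 0.0576
grip_force: 43.6
```

Request:
step_arm:
  deltas:
    - [0,0,-2,0,0,0,-0.2]
    - [0,0,0,0,0,0,-0.2]

```text
clock: 13.2
tcp_pos: [0.5072, -0.0617, 0.0112]
orientation: [0.0, -0.367, 0.93, -0.0]
wrist_force: [0.5, 0.3, -0.6]
finger_gap: 0.0578
grip_force: 43.6
```

Request:
step_arm:
  deltas:
    - [0,0,-1.5,0,0,0,-0.2]
    - [0,0,0,0,0,0,0.7]
    - [0,0,0,0,0,0,0.7]
    - [0,0,20,0,0,0,0.7]
    - [0,0,50,0,0,0,0.7]

```text
clock: 13.7
tcp_pos: [0.5031, -0.0612, 0.0761]
orientation: [-0.003, -0.366, 0.931, 0.003]
wrist_force: [0.9, -0.6, -1.0]
finger_gap: 0.0726
grip_force: 0.0
```

Request:
step_arm:
  deltas:
    - [0,0,50,0,0,0,1]
    - [0,10,40,0,0,0,1]
    - [0,40,0,0,0,0,1]
    - [0,45,0,0,0,0,1]
    - [0,45,0,0,0,0,1]

```text
clock: 14.2
tcp_pos: [0.5072, 0.0789, 0.17]
orientation: [0.001, -0.365, 0.931, -0.0]
wrist_force: [0.2, -0.2, -0.2]
finger_gap: 0.0855
grip_force: 0.0
```

Run:
```python
from h import *
c,P=look("w11");find(P,c["image"])
```

```text
tcp [506.2  85.2 169.8] gap 0.0857
rim48 [(508, -65, 25.9), (499, -52, 26.1), (329, 219, 26.1), (428, 368, 30.7), (544, 258, 24.3)]
rim66 [(507, -63, 30.1), (328, 220, 26.3)]
flange12 [(325, 108, 29.6), (510, 39, 20.7), (301, 362, 32.7), (425, 261, 30.2), (523, 179, 30.2), (618, 273, 30.4), (416, 550, 24.6)]
knob [(324, 108, 9.0), (425, 261, 9.0), (523, 179, 8.7), (617, 274, 9.5), (427, 568, 38.3), (426, 588, 7.4)]
knob92 [(551, -13, 18.7)]
```

Bowl one is seated level at (507,-63) with its rim at 66 mm. On to bowl two.

Request:
step_arm:
  deltas:
    - [3,30,0,0,0,0,1]
    - [5,45,0,0,0,0,1]
    - [5,45,0,0,0,0,1]
    - [5,40,-10,0,0,0,1]
    - [4,21,-40,0,0,0,1]

```text
clock: 14.75
tcp_pos: [0.5325, 0.2631, 0.123]
orientation: [0.005, -0.367, 0.93, 0.0]
wrist_force: [2.4, 0.7, -0.5]
finger_gap: 0.0851
grip_force: 0.0
```

Request:
step_arm:
  deltas:
    - [0,0,-40,0,0,0,1]
    - [0,0,0,0,0,0,1]

```text
clock: 14.95
tcp_pos: [0.524, 0.258, 0.0734]
orientation: [-0.005, -0.367, 0.93, 0.0]
wrist_force: [-1.7, -0.7, -0.7]
finger_gap: 0.0854
grip_force: 0.0
```

Run:
```python
from h import *
c,P=look("w12");find(P,c["image"])
```

```text
tcp [526.  258.2  76.6] gap 0.0851
rim48 [(428, 368, 30.4), (529, 267, 30.1)]
flange12 [(555, 19, 9.4), (301, 349, 39.0), (425, 261, 29.9), (523, 179, 29.8), (718, 108, 20.7), (540, 351, 30.3), (618, 274, 30.3), (492, 447, 7.6), (423, 551, 24.2)]
knob [(425, 261, 8.9), (523, 179, 8.8), (718, 110, 19.3), (540, 351, 8.9), (617, 274, 9.2), (433, 568, 35.2), (537, 474, 6.1)]
```

Request:
step_arm:
  deltas:
    - [2,8,-25,0,0,0,1]
    - [0,0,-22,0,0,0,0.7]
    - [0,0,-21,0,0,0,0.7]
    - [0,0,-20,0,0,0,0.7]
    - [0,0,0,0,0,0,0.7]

```text
clock: 15.5
tcp_pos: [0.5305, 0.2659, -0.009]
orientation: [-0.001, -0.365, 0.931, 0.0]
wrist_force: [0.9, 0.4, 0.3]
finger_gap: 0.0728
grip_force: 0.0
```

Request:
step_arm:
  deltas:
    - [0,0,0,0,0,0,-0.2]
    - [0,0,0,0,0,0,-0.2]
    - [0,0,0,0,0,0,-0.2]
    - [0,0,10,0,0,0,-0.2]
    - [0,0,40,0,0,0,-0.2]

```text
clock: 16.0
tcp_pos: [0.527, 0.2656, 0.0381]
orientation: [-0.004, -0.366, 0.931, 0.0]
wrist_force: [0.3, -0.2, -1.7]
finger_gap: 0.0576
grip_force: 43.6
```

Request:
step_arm:
  deltas:
    - [0,0,40,0,0,0,-0.2]
    - [0,0,40,0,0,0,-0.2]
    - [8,-20,32,0,0,0,-0.2]
    - [14,-45,0,0,0,0,-0.2]
    - [14,-45,0,0,0,0,-0.2]

```text
clock: 16.5
tcp_pos: [0.5677, 0.1568, 0.1557]
orientation: [0.002, -0.367, 0.93, -0.0]
wrist_force: [0.6, -0.1, -1.8]
finger_gap: 0.0572
grip_force: 43.7
```

Request:
step_arm:
  deltas:
    - [14,-45,0,0,0,0,-0.2]
    - [12,-45,0,0,0,0,-0.2]
    - [8,-32,0,0,0,0,-0.2]
    - [0,0,0,0,0,0,-0.2]
    - [0,0,0,0,0,0,-0.2]

```text
clock: 17.0
tcp_pos: [0.6004, 0.0342, 0.1533]
orientation: [-0.0, -0.365, 0.931, 0.0]
wrist_force: [-0.6, 0.0, -1.2]
finger_gap: 0.0577
grip_force: 43.6
```

```bash
cat >> h.py <<'E'
def held(P,x,y):
    for h in np.arange(.14,.23,.01):
        q=P[(abs(P[...,2]-h)<.005)&(np.hypot(P[...,0]-x,P[...,1]-y)<.035)]
        if len(q)>20: print(round(h,2),len(q),np.round((q[:,:2].min(0)+q[:,:2].max(0))/2,4),np.ptp(q[:,:2],axis=0).round(3),q[:,2].max().round(4))
E
python3 - <<'E'
from h import *
c,P=look("w13");held(P,.6,.034)
E
```

```text
tcp [600.2  35.2 153.2] gap 0.0575
0.17 3835 [0.6007 0.033 ] [0.048 0.048] 0.175
0.18 1696 [0.5973 0.0304] [0.056 0.056] 0.185
0.19 1988 [0.5974 0.0304] [0.057 0.056] 0.195
0.2 2601 [0.5989 0.0322] [0.06 0.06] 0.205
0.21 3564 [0.5991 0.0324] [0.06 0.06] 0.215
0.22 852 [0.5993 0.0324] [0.06 0.06] 0.225
```

Request:
step_arm:
  deltas:
    - [1,1,-45,0,0,0,-0.2]
    - [0,0,-45,0,0,0,-0.2]
    - [0,0,-30,0,0,0,-0.2]
    - [0,0,-14,0,0,0,-0.2]
    - [0,0,-7,0,0,0,-0.2]

```text
clock: 17.55
tcp_pos: [0.6009, 0.0374, 0.0114]
orientation: [-0.001, -0.367, 0.93, -0.0]
wrist_force: [-3.6, -3.2, 25.0]
finger_gap: 0.0573
grip_force: 46.9
```

Request:
step_arm:
  deltas:
    - [0,0,-2,0,0,0,-0.2]
    - [0,0,-1,0,0,0,-0.2]

```text
clock: 17.75
tcp_pos: [0.6012, 0.0373, 0.0114]
orientation: [0.0, -0.367, 0.93, -0.0]
wrist_force: [-7.1, -0.8, 17.7]
finger_gap: 0.057
grip_force: 45.6
```

Contact is made and slightly pressed, so I back off 2 mm, then release.

Request:
step_arm:
  deltas:
    - [0,-1,2,0,0,0,-0.2]
    - [0,0,0,0,0,0,-0.2]
    - [0,0,0,0,0,0,0.7]
    - [0,0,0,0,0,0,0.7]
    - [0,0,20,0,0,0,0.7]

```text
clock: 18.25
tcp_pos: [0.5992, 0.0353, 0.0283]
orientation: [-0.002, -0.366, 0.931, 0.001]
wrist_force: [0.3, 0.3, -0.1]
finger_gap: 0.0729
grip_force: 0.0
```

Request:
step_arm:
  deltas:
    - [0,0,50,0,0,0,0.7]
    - [0,0,50,0,0,0,1]
    - [-10,20,40,0,0,0,1]
    - [-35,45,0,0,0,0,1]
    - [-35,45,0,0,0,0,1]

```text
clock: 18.75
tcp_pos: [0.5313, 0.1345, 0.1726]
orientation: [0.002, -0.365, 0.931, -0.0]
wrist_force: [0.0, 1.8, -0.4]
finger_gap: 0.0854
grip_force: 0.0
```

Run:
```python
from h import *
c,P=look("w14");find(P,c["image"])
for x,y in((.507,-.063),(.6,.033)):
    q=P[(np.hypot(P[...,0]-x,P[...,1]-y)<.034)&(P[...,2]>.058)];
    if len(q)>20:
        A=np.c_[q[:,:2]-[x,y],np.ones(len(q))];r=q[q[:,2]>q[:,2].max()-.008];A=np.c_[r[:,:2]-[x,y],np.ones(len(r))];print(np.linalg.lstsq(A,r[:,2],rcond=None)[0].round(3))
```

```text
tcp [524.3 140.1 171.9] gap 0.0854
rim48 [(524, -73, 17.8), (505, -48, 25.4), (332, 219, 25.5), (552, -13, 4.5), (588, 39, 26.5), (602, 33, 25.9), (428, 368, 30.6)]
rim66 [(507, -63, 30.1), (331, 220, 25.9), (551, -12, 3.8), (601, 34, 30.3), (719, 87, 16.9)]
flange12 [(325, 109, 29.5), (564, -72, 18.1), (301, 358, 36.7), (425, 261, 30.2), (522, 179, 30.0), (520, 353, 22.3), (617, 273, 30.1), (505, 441, 17.8), (414, 546, 15.7)]
knob [(327, 110, 8.5), (425, 261, 8.9), (523, 179, 8.8), (617, 273, 8.9), (421, 573, 39.9), (505, 435, 8.2), (422, 588, 11.4)]
knob92 [(552, -13, 19.6)]
[0.015 0.009 0.063]
[-0.003  0.002  0.064]
```

Both bowls are level. Third bowl at (428,368).

Request:
step_arm:
  deltas:
    - [-15,30,0,0,0,0,1]
    - [-20,45,0,0,0,0,1]
    - [-20,45,0,0,0,0,1]
    - [-20,45,0,0,0,0,1]
    - [-15,40,-30,0,0,0,1]

```text
clock: 19.3
tcp_pos: [0.4422, 0.3407, 0.1455]
orientation: [0.004, -0.367, 0.93, 0.001]
wrist_force: [1.8, 0.9, 0.6]
finger_gap: 0.0853
grip_force: 0.0
```

Request:
step_arm:
  deltas:
    - [-6,20,-40,0,0,0,1]
    - [0,3,-20,0,0,0,1]
    - [0,0,0,0,0,0,1]
    - [0,0,0,0,0,0,1]

```text
clock: 19.7
tcp_pos: [0.4348, 0.36, 0.0822]
orientation: [-0.0, -0.366, 0.931, -0.0]
wrist_force: [1.0, -0.2, -0.2]
finger_gap: 0.0854
grip_force: 0.0
```

Run:
```python
from h import *
c,P=look("w15");find(P,c["image"])
```

```text
tcp [435.8 360.2  83.2] gap 0.0856
rim48 [(427, 369, 29.9)]
flange12 [(301, 354, 40.9), (425, 261, 30.0), (523, 179, 30.5), (539, 352, 29.9), (617, 274, 30.4), (506, 447, 22.7), (524, 469, 22.3)]
knob [(425, 262, 8.9), (522, 179, 9.5), (538, 354, 8.2), (618, 274, 9.4), (390, 567, 30.2), (512, 456, 29.0), (508, 483, 9.6), (539, 457, 12.4)]
```

Request:
step_arm:
  deltas:
    - [-8.5,9,-25,0,0,0,1]
    - [0,0,-25,0,0,0,0.7]
    - [0,0,-24,0,0,0,0.7]
    - [0,0,-20,0,0,0,0.7]
    - [0,0,0,0,0,0,0.7]

```text
clock: 20.25
tcp_pos: [0.4261, 0.3679, -0.0127]
orientation: [-0.001, -0.365, 0.931, -0.0]
wrist_force: [-0.5, -0.7, -0.2]
finger_gap: 0.0727
grip_force: 0.0
```

Request:
step_arm:
  deltas:
    - [0,0,0,0,0,0,-0.2]
    - [0,0,0,0,0,0,-0.2]
    - [0,0,0,0,0,0,-0.2]
    - [0,0,10,0,0,0,-0.2]
    - [0,0,40,0,0,0,-0.2]

```text
clock: 20.75
tcp_pos: [0.4233, 0.3671, 0.0357]
orientation: [-0.004, -0.366, 0.931, -0.001]
wrist_force: [-0.4, 1.2, -1.5]
finger_gap: 0.0586
grip_force: 43.7
```

Request:
step_arm:
  deltas:
    - [0,0,40,0,0,0,-0.2]
    - [0,0,40,0,0,0,-0.2]
    - [4,-15,36,0,0,-8,-0.2]
    - [9,-35,0,0,0,-8,-0.2]
    - [9,-35,0,0,0,-8,-0.2]

```text
clock: 21.25
tcp_pos: [0.4494, 0.2843, 0.157]
orientation: [0.002, -0.163, 0.987, 0.001]
wrist_force: [0.9, -0.8, -1.4]
finger_gap: 0.0588
grip_force: 43.7
```

Request:
step_arm:
  deltas:
    - [9,-35,0,0,0,-8,-0.2]
    - [9,-35,0,0,0,-8,-0.2]
    - [9,-35,0,0,0,-8,-0.2]
    - [9,-35,0,0,0,-8,-0.2]
    - [9,-35,0,0,0,-8,-0.2]

```text
clock: 21.75
tcp_pos: [0.4935, 0.1078, 0.1553]
orientation: [0.001, 0.185, 0.983, 0.0]
wrist_force: [1.5, 0.5, -2.2]
finger_gap: 0.0588
grip_force: 43.7
```

Request:
step_arm:
  deltas:
    - [8,-30,0,0,0,-8,-0.2]
    - [6,-25,0,0,0,-8,-0.2]
    - [4,-15,0,0,0,-8,-0.2]
    - [0,0,0,0,0,0,-0.2]
    - [0,0,0,0,0,0,-0.2]

```text
clock: 22.25
tcp_pos: [0.5112, 0.0392, 0.1547]
orientation: [0.0, 0.382, 0.924, 0.0]
wrist_force: [0.6, 0.2, -1.3]
finger_gap: 0.0586
grip_force: 43.7
```

Run:
```python
from h import *
c,P=look("w16");s=get_state()["tcp_pos"];held(P,s[0],s[1])
```

```text
tcp [511.1  39.6 154.6] gap 0.0587
0.18 4702 [0.51   0.0406] [0.056 0.056] 0.185
0.19 1959 [0.5098 0.0407] [0.057 0.057] 0.195
0.2 2573 [0.5092 0.0413] [0.058 0.058] 0.205
0.21 4885 [0.5109 0.0401] [0.061 0.062] 0.215
0.22 805 [0.5104 0.0402] [0.06  0.061] 0.225
```

Request:
step_arm:
  deltas:
    - [-2,-3.5,-45,0,0,0,-0.2]
    - [0,0,-45,0,0,0,-0.2]
    - [0,0,-32,0,0,0,-0.2]
    - [0,0,-16,0,0,0,-0.2]
    - [0,0,-4,0,0,0,-0.2]

```text
clock: 22.8
tcp_pos: [0.5069, 0.037, 0.0101]
orientation: [-0.002, 0.382, 0.924, -0.001]
wrist_force: [-0.1, -0.1, -0.8]
finger_gap: 0.0589
grip_force: 43.6
```

Request:
step_arm:
  deltas:
    - [0,0,-2,0,0,0,-0.2]
    - [0,0,0,0,0,0,-0.2]

```text
clock: 23.0
tcp_pos: [0.5102, 0.0361, 0.0111]
orientation: [0.001, 0.382, 0.924, 0.0]
wrist_force: [0.1, -0.2, -1.7]
finger_gap: 0.0589
grip_force: 43.7
```

Request:
step_arm:
  deltas:
    - [-1,0,-2,0,0,0,-0.2]
    - [0,0,-1.5,0,0,0,-0.2]
    - [0,0,0,0,0,0,-0.2]

```text
clock: 23.3
tcp_pos: [0.5093, 0.0357, 0.008]
orientation: [0.001, 0.383, 0.924, 0.0]
wrist_force: [-1.6, 0.9, 4.5]
finger_gap: 0.0587
grip_force: 44.2
```

Request:
step_arm:
  deltas:
    - [0,0,0.5,0,0,0,-0.2]
    - [0,0,0,0,0,0,0.7]
    - [0,0,0,0,0,0,0.7]
    - [0,0,20,0,0,0,0.7]
    - [0,0,50,0,0,0,0.7]

```text
clock: 23.8
tcp_pos: [0.5043, 0.0359, 0.0738]
orientation: [-0.004, 0.383, 0.924, -0.001]
wrist_force: [1.8, -0.9, 0.0]
finger_gap: 0.0724
grip_force: 0.0
```

Request:
step_arm:
  deltas:
    - [0,0,50,0,0,0,1]
    - [0,20,40,0,0,0,1]
    - [0,45,0,0,0,0,1]
    - [3,45,0,0,0,0,1]
    - [4,25,-20,0,0,0,0.3]

```text
clock: 24.3
tcp_pos: [0.5175, 0.1736, 0.15]
orientation: [0.003, 0.382, 0.924, 0.002]
wrist_force: [0.9, -0.7, -0.0]
finger_gap: 0.0734
grip_force: 0.0
```

Request:
step_arm:
  deltas:
    - [5,5,-30,0,0,0,0]
    - [0,0,0,0,0,0,-0.1]
    - [0,0,0,0,0,0,-0.1]

```text
clock: 24.6
tcp_pos: [0.5194, 0.1753, 0.1168]
orientation: [-0.001, 0.383, 0.924, -0.001]
wrist_force: [0.4, 0.4, 0.0]
finger_gap: 0.0381
grip_force: 0.0
```

Run:
```python
from h import *
c,P=look("w17");find(P,c["image"])
t,Q=look("t17","top");find(Q,t["image"])
```

```text
tcp [520.3 175.2 117.7] gap 0.0385
rim48 [(343, 209, 12.9), (776, 317, 35.4), (504, 49, 25.9), (492, 19, 8.7), (600, 55, 21.4), (484, -51, 15.5)]
rim66 [(506, 38, 29.6), (779, 307, 29.0), (598, 55, 21.0), (485, -60, 19.6), (727, 119, 14.0)]
flange12 [(425, 261, 30.0), (539, 352, 30.3), (325, 109, 29.9), (523, 179, 30.0), (617, 274, 30.2), (602, 61, 38.3), (581, -50, 5.0)]
knob [(425, 261, 8.9), (539, 352, 9.2), (325, 109, 9.2), (523, 180, 8.8), (617, 274, 9.2)]
knob92 [(561, -8, 10.8)]
tcp [520.9 175.1 118.3] gap 0.0384
rim48 [(781, 448, 33.9)]
rim66 [(601, 34, 29.8), (509, 35, 29.6), (507, -64, 29.5)]
flange12 [(626, 264, 22.3), (523, 177, 29.0), (484, 61, 14.5), (482, -87, 15.2), (427, 261, 29.3), (322, 93, 15.3)]
knob [(735, 572, 35.0), (621, 598, 20.3), (518, 585, 41.5), (417, 581, 42.2), (325, 108, 8.4)]
```

View pics/w17.png

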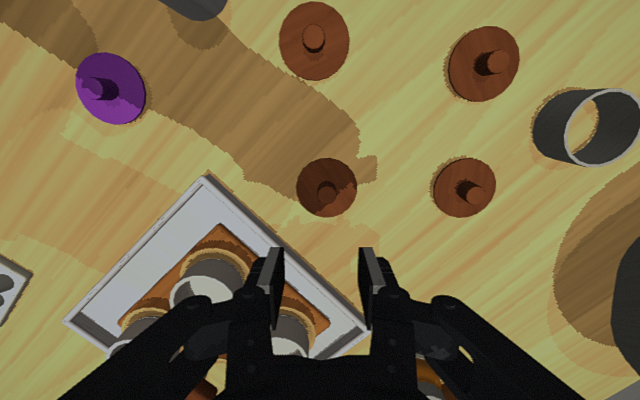

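Four brown lids at (314,40), (484,62), (326,187) and (465,187), and the purple one is separate. I take the nearest at world (523,179), by the knob.

Request:
step_arm:
  deltas:
    - [2,4,-35,0,0,0,-0.1]
    - [0,0,-40,0,0,0,-0.1]
    - [0,0,-35,0,0,0,-0.1]
    - [0,0,-22,0,0,0,-0.1]
    - [0,0,0,0,0,0,-0.1]

```text
clock: 25.2
tcp_pos: [0.5205, 0.1784, -0.0166]
orientation: [-0.002, 0.384, 0.923, -0.001]
wrist_force: [-0.9, -0.8, 0.2]
finger_gap: 0.0386
grip_force: 0.0
```

Request:
step_arm:
  deltas:
    - [0,0,0,0,0,0,-1]
    - [0,0,0,0,0,0,-1]
    - [0,0,0,0,0,0,-1]
    - [0,0,0,0,0,0,-1]
    - [0,0,0,0,0,0,-1]
  newtons: 40

```text
clock: 25.7
tcp_pos: [0.5243, 0.1798, -0.0129]
orientation: [0.002, 0.383, 0.924, 0.001]
wrist_force: [0.0, -1.2, 6.5]
finger_gap: 0.0156
grip_force: 39.7
```

Request:
step_arm:
  deltas:
    - [0,0,10,0,0,0,-1]
    - [0,0,40,0,0,0,-1]
    - [0,0,45,0,0,0,-1]
    - [0,0,40,0,0,0,-1]
    - [-2,-20,0,0,0,0,-1]

```text
clock: 26.2
tcp_pos: [0.5246, 0.1618, 0.1273]
orientation: [0.005, 0.382, 0.924, 0.003]
wrist_force: [0.2, -0.9, -1.3]
finger_gap: 0.016
grip_force: 39.1
```

Request:
step_arm:
  deltas:
    - [-5,-45,0,0,0,0,-1]
    - [-5,-45,0,0,0,0,-1]
    - [-3,-34,0,0,0,0,-1]
    - [0,0,0,0,0,0,-1]
    - [0,0,0,0,0,0,-1]

```text
clock: 26.7
tcp_pos: [0.5073, 0.0352, 0.1208]
orientation: [0.0, 0.384, 0.923, 0.0]
wrist_force: [-0.3, 0.3, 0.2]
finger_gap: 0.0159
grip_force: 39.2
```

```bash
cat >> h.py <<'E'
def heldlid(P,c):
    s=get_state()["tcp_pos"];hsv=cv2.cvtColor(c["image"],cv2.COLOR_RGB2HSV)
    m=(hsv[...,1]>110)&(np.hypot(P[...,0]-s[0],P[...,1]-s[1])<.045)&(abs(P[...,2]-(s[2]+.026))<.02)
    q=P[m];print("lid",len(q),cv2.minEnclosingCircle((q[:,:2]*1000).astype(np.float32)),np.percentile(q,[1,50,99],axis=0).round(4).tolist())
E
python3 - <<'E'
from h import *
c,P=look("w18");heldlid(P,c);find(P,c["image"])
E
```

```text
tcp [507.4  35.9 120.6] gap 0.016
lid 5659 ((506.7557373046875, 35.56524658203125), 30.152498245239258) [[0.478, 0.012, 0.143], [0.499, 0.0431, 0.1448], [0.5299, 0.064, 0.1665]]
rim48 [(495, 50, 21.5), (587, 51, 20.7), (493, -49, 21.5), (607, 33, 24.8), (507, -66, 25.7)]
rim66 [(509, 37, 29.5), (600, 40, 29.5), (505, -63, 30.0), (730, 97, 25.7)]
flange12 [(340, 93, 20.0), (617, 274, 30.6), (714, 96, 20.9)]
knob [(617, 274, 9.3)]
knob92 [(562, -8, 8.1)]
```

Request:
step_arm:
  deltas:
    - [1.5,1,-30,0,0,0,-1]
    - [0,0,-25,0,0,0,-1]
    - [0,0,-14,0,0,0,-1]
    - [0,0,-4,0,0,0,-1]
    - [0,0,-1,0,0,0,-1]

```text
clock: 27.25
tcp_pos: [0.509, 0.0377, 0.0462]
orientation: [-0.0, 0.382, 0.924, 0.0]
wrist_force: [-0.7, -0.1, 0.1]
finger_gap: 0.0158
grip_force: 39.2
```

Request:
step_arm:
  deltas:
    - [0,0,-1,0,0,0,-1]
    - [0,0,-1,0,0,0,-1]

```text
clock: 27.45
tcp_pos: [0.5099, 0.0371, 0.0451]
orientation: [0.001, 0.383, 0.924, 0.001]
wrist_force: [1.0, 1.0, 3.5]
finger_gap: 0.0158
grip_force: 39.5
```

Contact at the expected height, so I release. Next lid: (617,274).

Request:
step_arm:
  deltas:
    - [0,0,0,0,0,0,-0.3]
    - [0,0,0,0,0,0,-0.1]
    - [0,0,0,0,0,0,-0.1]
    - [0,0,25,0,0,0,-0.1]
    - [0,0,40,0,0,0,-0.1]

```text
clock: 27.95
tcp_pos: [0.5063, 0.0367, 0.1074]
orientation: [-0.003, 0.383, 0.924, -0.001]
wrist_force: [0.3, 0.0, -0.1]
finger_gap: 0.0386
grip_force: 0.0
```

Request:
step_arm:
  deltas:
    - [5,15,20,0,0,0,-0.1]
    - [20,45,0,0,0,0,-0.1]
    - [20,45,0,0,0,0,-0.1]
    - [20,45,0,0,0,0,-0.1]
    - [20,45,0,0,0,0,-0.1]

```text
clock: 28.45
tcp_pos: [0.5945, 0.2333, 0.1293]
orientation: [0.0, 0.383, 0.924, 0.0]
wrist_force: [0.7, -0.4, 0.4]
finger_gap: 0.0382
grip_force: 0.0
```

Request:
step_arm:
  deltas:
    - [20,38,0,0,0,0,-0.1]
    - [5,5,-20,0,0,0,-0.1]
    - [0,0,0,0,0,0,-0.1]
    - [0,0,0,0,0,0,-0.1]

```text
clock: 28.85
tcp_pos: [0.6177, 0.2741, 0.1082]
orientation: [-0.001, 0.383, 0.924, -0.001]
wrist_force: [0.3, -0.7, 0.1]
finger_gap: 0.0383
grip_force: 0.0
```

Run:
```python
from h import *
c,P=look("w19");find(P,c["image"])
t,Q=look("t19","top");find(Q,t["image"])
```

```text
tcp [618.2 273.7 109.2] gap 0.0382
rim48 [(754, 379, 41.9), (510, 41, 29.2), (766, 321, 8.3), (580, 50, 13.6), (516, -49, 25.4), (554, -12, 4.2), (580, 19, 5.1), (521, -84, 8.4)]
rim66 [(512, 44, 29.0), (581, 37, 22.2), (519, -41, 14.3), (554, -13, 4.8)]
flange12 [(425, 261, 30.4), (540, 352, 29.9), (618, 274, 30.0), (509, 47, 16.4), (543, -16, 10.5), (539, -63, 22.8), (722, 117, 17.7), (565, -70, 30.6)]
knob [(425, 261, 9.4), (540, 352, 8.9), (618, 274, 8.9)]
knob92 [(510, 38, 10.0), (553, -10, 18.6)]
tcp [618.6 273.6 109.8] gap 0.0383
rim66 [(601, 34, 30.1), (507, -64, 29.5)]
flange12 [(618, 273, 29.8), (541, 351, 29.4), (482, -87, 15.3), (425, 261, 29.1), (327, 108, 27.1)]
knob [(618, 273, 8.8), (539, 351, 8.8), (325, 109, 8.8)]
knob92 [(510, 37, 8.3)]
```

Request:
step_arm:
  deltas:
    - [0,0,-35,0,0,0,-0.1]
    - [0,0,-40,0,0,0,-0.1]
    - [0,0,-30,0,0,0,-0.1]
    - [0,0,-18,0,0,0,-0.1]
    - [0,0,0,0,0,0,-0.1]

```text
clock: 29.45
tcp_pos: [0.6165, 0.2727, -0.016]
orientation: [-0.002, 0.384, 0.923, -0.002]
wrist_force: [-0.2, 0.3, 0.6]
finger_gap: 0.0386
grip_force: 0.0
```

Request:
step_arm:
  deltas:
    - [0,0,0,0,0,0,-1]
    - [0,0,0,0,0,0,-1]
    - [0,0,0,0,0,0,-1]
    - [0,0,0,0,0,0,-1]
    - [0,0,10,0,0,0,-1]

```text
clock: 29.95
tcp_pos: [0.6182, 0.2745, -0.0041]
orientation: [-0.0, 0.383, 0.924, -0.0]
wrist_force: [-0.2, -0.7, -0.4]
finger_gap: 0.0158
grip_force: 39.0
```

Request:
step_arm:
  deltas:
    - [0,0,40,0,0,0,-1]
    - [0,0,45,0,0,0,-1]
    - [0,-10,40,0,0,0,-1]
    - [-3,-40,0,0,0,0,-1]
    - [-4,-45,0,0,0,0,-1]

```text
clock: 30.45
tcp_pos: [0.6132, 0.1804, 0.124]
orientation: [0.002, 0.382, 0.924, 0.001]
wrist_force: [0.8, -0.4, 0.2]
finger_gap: 0.0155
grip_force: 39.1
```

Request:
step_arm:
  deltas:
    - [-4,-45,0,0,0,0,-1]
    - [-4,-45,0,0,0,0,-1]
    - [-2,-35,0,0,0,0,-1]
    - [0,-20,0,0,0,0,-1]
    - [0,0,0,0,0,0,-1]

```text
clock: 30.95
tcp_pos: [0.6019, 0.0319, 0.1219]
orientation: [0.0, 0.385, 0.923, -0.0]
wrist_force: [0.1, 1.1, 0.1]
finger_gap: 0.0159
grip_force: 39.1
```

Run:
```python
from h import *
c,P=look("w20");heldlid(P,c);find(P,c["image"])
```

```text
tcp [601.9  33.5 121.8] gap 0.0155
lid 6001 ((600.6449584960938, 32.43539810180664), 30.158729553222656) [[0.5721, 0.009, 0.1431], [0.5938, 0.0393, 0.145], [0.624, 0.0607, 0.1674]]
rim48 [(524, 52, 20.5), (588, 50, 21.8), (509, -54, 27.8), (506, -65, 26.0), (553, -12, 4.2)]
rim66 [(600, 34, 29.6), (507, -64, 30.2), (553, -12, 4.1), (725, 97, 23.8)]
flange12 [(498, -37, 35.0), (579, -38, 16.1)]
knob92 [(509, 37, 9.0), (553, -12, 19.9)]
```

Request:
step_arm:
  deltas:
    - [0,1.5,-30,0,0,0,-1]
    - [0,0,-26,0,0,0,-1]
    - [0,0,-14,0,0,0,-1]
    - [0,0,-5,0,0,0,-1]
    - [0,0,-1,0,0,0,-1]

```text
clock: 31.5
tcp_pos: [0.6024, 0.0373, 0.0465]
orientation: [0.001, 0.382, 0.924, 0.0]
wrist_force: [-2.2, 0.2, 6.9]
finger_gap: 0.0159
grip_force: 40.0
```

Request:
step_arm:
  deltas:
    - [0,0,-1,0,0,0,-1]
    - [0,0,-1,0,0,0,-1]

```text
clock: 31.7
tcp_pos: [0.6031, 0.0371, 0.0462]
orientation: [0.002, 0.382, 0.924, 0.0]
wrist_force: [-4.4, -0.6, 17.2]
finger_gap: 0.0156
grip_force: 41.1
```

Request:
step_arm:
  deltas:
    - [-1,-1,2,0,0,0,-1]
    - [0,0,0,0,0,0,-0.3]
    - [0,0,0,0,0,0,-0.1]
    - [0,0,25,0,0,0,-0.1]
    - [0,0,40,0,0,0,-0.1]

```text
clock: 32.2
tcp_pos: [0.5982, 0.0358, 0.1075]
orientation: [-0.003, 0.383, 0.924, -0.001]
wrist_force: [0.1, 0.5, 0.5]
finger_gap: 0.0384
grip_force: 0.0
```

Request:
step_arm:
  deltas:
    - [-15,20,20,0,0,0,-0.1]
    - [-28,36,0,0,0,0,-0.1]
    - [-28,36,0,0,0,0,-0.1]
    - [-28,36,0,0,0,0,-0.1]
    - [-28,36,0,0,0,0,-0.1]

```text
clock: 32.7
tcp_pos: [0.4725, 0.2005, 0.13]
orientation: [-0.0, 0.383, 0.924, 0.0]
wrist_force: [0.6, 1.4, 0.6]
finger_gap: 0.0386
grip_force: 0.0
```

Request:
step_arm:
  deltas:
    - [-28,36,0,0,0,0,-0.1]
    - [-20,24,-20,0,0,0,-0.1]
    - [0,0,0,0,0,0,-0.1]
    - [0,0,0,0,0,0,-0.1]

```text
clock: 33.1
tcp_pos: [0.425, 0.2597, 0.1097]
orientation: [-0.0, 0.382, 0.924, -0.0]
wrist_force: [0.6, 1.0, 0.7]
finger_gap: 0.0384
grip_force: 0.0
```

Run:
```python
from h import *
c,P=look("w21");find(P,c["image"])
t,Q=look("t21","top");find(Q,t["image"])
```

```text
tcp [426.  259.3 110.1] gap 0.0386
rim48 [(330, 235, 24.1), (766, 346, 38.9), (485, 45, 14.4)]
rim66 [(329, 233, 25.1), (755, 341, 25.5), (485, 45, 13.2)]
flange12 [(301, 340, 16.5), (506, 450, 24.3), (523, 468, 23.7), (425, 262, 29.8), (540, 352, 30.3), (325, 109, 29.9), (493, -24, 16.5)]
knob [(511, 456, 29.0), (518, 463, 25.8), (425, 262, 8.9), (539, 352, 9.0), (324, 109, 9.3)]
tcp [426.7 259.  110.4] gap 0.0379
rim48 [(782, 445, 33.9)]
rim66 [(507, -63, 29.6)]
flange12 [(541, 352, 29.7), (528, 469, 15.9), (484, 62, 14.6), (482, -87, 15.2), (426, 261, 29.7)]
knob [(724, 581, 42.5), (621, 580, 42.4), (553, 584, 16.6), (325, 108, 8.4)]
knob92 [(600, 36, 8.2), (510, 37, 8.3)]
```

Request:
step_arm:
  deltas:
    - [-1,2,-35,0,0,0,-0.1]
    - [0,0,-40,0,0,0,-0.1]
    - [0,0,-30,0,0,0,-0.1]
    - [0,0,-18,0,0,0,-0.1]
    - [0,0,0,0,0,0,-0.1]

```text
clock: 33.7
tcp_pos: [0.4239, 0.2594, -0.0151]
orientation: [-0.002, 0.384, 0.923, -0.002]
wrist_force: [-0.2, 0.2, -0.3]
finger_gap: 0.0383
grip_force: 0.0
```

Request:
step_arm:
  deltas:
    - [0,0,0,0,0,0,-1]
    - [0,0,0,0,0,0,-1]
    - [0,0,0,0,0,0,-1]
    - [0,0,0,0,0,0,-1]
    - [0,0,10,0,0,0,-1]

```text
clock: 34.2
tcp_pos: [0.4242, 0.2609, -0.0029]
orientation: [-0.0, 0.383, 0.924, -0.0]
wrist_force: [-0.2, 0.2, -0.5]
finger_gap: 0.0162
grip_force: 39.1
```

Request:
step_arm:
  deltas:
    - [0,0,40,0,0,0,-1]
    - [0,0,45,0,0,0,-1]
    - [0,-10,45,0,0,0,-1]
    - [8,-40,0,0,0,0,-1]
    - [12,-45,0,0,0,0,-1]

```text
clock: 34.7
tcp_pos: [0.4461, 0.1666, 0.1302]
orientation: [0.002, 0.381, 0.924, 0.002]
wrist_force: [0.3, -0.2, -0.9]
finger_gap: 0.0156
grip_force: 39.2
```

Request:
step_arm:
  deltas:
    - [12,-45,0,0,0,0,-1]
    - [12,-45,0,0,0,0,-1]
    - [12,-45,0,0,0,0,-1]
    - [12,-45,0,0,0,0,-1]
    - [8,-30,0,0,0,0,-1]

```text
clock: 35.2
tcp_pos: [0.5015, -0.0466, 0.1282]
orientation: [0.001, 0.384, 0.923, -0.0]
wrist_force: [0.6, 0.8, -0.5]
finger_gap: 0.0159
grip_force: 39.2
```

Request:
step_arm:
  deltas:
    - [4,-20,0,0,0,0,-1]
    - [0,0,0,0,0,0,-1]
    - [0,0,0,0,0,0,-1]

```text
clock: 35.5
tcp_pos: [0.5046, -0.0638, 0.1276]
orientation: [-0.0, 0.384, 0.924, 0.0]
wrist_force: [-0.7, -0.1, -0.6]
finger_gap: 0.0159
grip_force: 39.2
```

Run:
```python
from h import *
c,P=look("w22");heldlid(P,c);find(P,c["image"])
```

```text
tcp [504.4 -63.2 127.5] gap 0.0158
lid 6043 ((503.4215393066406, -62.68608856201172), 30.126083374023438) [[0.4751, -0.0864, 0.1487], [0.4965, -0.056, 0.1505], [0.5268, -0.0344, 0.1729]]
rim48 [(491, 26, 21.6), (591, 33, 28.2), (495, -50, 23.8)]
rim66 [(504, 26, 26.9), (596, 30, 29.7), (506, -63, 29.6), (728, 92, 24.1)]
flange12 [(593, 32, 36.7), (718, 88, 22.4), (582, -43, 25.5)]
knob92 [(509, 37, 9.0), (537, -14, 6.8), (600, 36, 9.7)]
```

Request:
step_arm:
  deltas:
    - [3,0,-32,0,0,0,-1]
    - [0,0,-28,0,0,0,-1]
    - [0,0,-14,0,0,0,-1]
    - [0,0,-5,0,0,0,-1]
    - [0,0,-1,0,0,0,-1]

```text
clock: 36.05
tcp_pos: [0.5076, -0.0627, 0.0472]
orientation: [-0.0, 0.382, 0.924, 0.0]
wrist_force: [-0.2, -0.3, -0.4]
finger_gap: 0.0158
grip_force: 39.1
```

Request:
step_arm:
  deltas:
    - [0,0,-1,0,0,0,-1]
    - [0,0,0,0,0,0,-1]

```text
clock: 36.25
tcp_pos: [0.5086, -0.0637, 0.047]
orientation: [0.001, 0.383, 0.924, 0.0]
wrist_force: [-0.4, -0.4, -0.3]
finger_gap: 0.0157
grip_force: 39.1
```

Request:
step_arm:
  deltas:
    - [0,0,-2,0,0,0,-1]
    - [0,0,-1,0,0,0,-1]

```text
clock: 36.45
tcp_pos: [0.5099, -0.0643, 0.046]
orientation: [0.002, 0.383, 0.924, 0.0]
wrist_force: [-4.7, 1.2, 21.3]
finger_gap: 0.0155
grip_force: 41.2
```

Contact, so I ease off, release and retreat, then look at the result.

Request:
step_arm:
  deltas:
    - [-1,0,2,0,0,0,-1]
    - [0,0,0,0,0,0,-0.3]
    - [0,0,0,0,0,0,-0.1]
    - [0,0,25,0,0,0,-0.1]
    - [0,0,40,0,0,0,-0.1]

```text
clock: 36.95
tcp_pos: [0.5043, -0.0631, 0.108]
orientation: [-0.003, 0.383, 0.924, -0.0]
wrist_force: [1.3, -0.3, -0.1]
finger_gap: 0.0388
grip_force: 0.0
```

Request:
step_arm:
  deltas:
    - [0,0,45,0,0,0,-0.1]
    - [-20,-30,30,0,0,0,-0.1]
    - [-30,-45,0,0,0,0,-0.1]
    - [-20,-45,0,0,0,0,-0.1]
    - [0,-45,0,0,0,0,-0.1]

```text
clock: 37.45
tcp_pos: [0.4369, -0.2261, 0.1856]
orientation: [-0.0, 0.383, 0.924, 0.0]
wrist_force: [1.9, 0.2, 0.8]
finger_gap: 0.0384
grip_force: 0.0
```

Run:
```python
from h import *
t,Q=look("t23","top");find(Q,t["image"])
s,S=look("s23","scene");find(S,s["image"])
# flange tops and seat levels
for x,y in((.508,-.063),(.5095,.0365),(.601,.035)):
  for n,X in(("top",Q),("scene",S)):
    d=np.hypot(X[...,0]-x,X[...,1]-y);q=X[(d<.033)&(d>.012)&(X[...,2]>.06)&(X[...,2]<.08)];A=np.c_[q[:,:2]-[x,y],np.ones(len(q))]
    k=X[(d<.015)&(X[...,2]>.085)];print(n,len(q),np.linalg.lstsq(A,q[:,2],rcond=None)[0].round(3),"knob",k.mean(0).round(4))
a=cv2.resize(t["image"][130:280,120:440],(800,375),interpolation=cv2.INTER_CUBIC);save({"image":a},"t23c.png")
```

```text
tcp [ 438.7 -233.5  185.2] gap 0.0382
rim48 [(782, 443, 34.8)]
rim66 [(775, 313, 34.1)]
flange12 [(542, 351, 29.7), (518, 467, 23.8), (484, 61, 14.4), (482, -87, 15.2)]
knob [(724, 580, 42.2), (622, 580, 42.7), (519, 579, 42.9), (519, 470, 23.9), (516, 446, 26.3), (417, 581, 42.1), (325, 108, 8.2)]
knob92 [(600, 36, 8.1), (510, 37, 8.3), (507, -63, 8.4)]
tcp [ 438.9 -230.4  184.9] gap 0.0383
rim48 [(331, 218, 24.2)]
rim66 [(330, 219, 26.0)]
flange12 [(326, 103, 25.5), (540, 347, 28.0), (506, -12, 29.2), (539, 30, 31.4), (511, -75, 37.4), (614, 21, 34.6)]
knob [(420, 573, 39.5), (504, 473, 23.0), (617, 553, 29.0)]
top 271 [ 0.009 -0.002  0.07 ] knob [ 0.5069 -0.0633  0.0911]
scene 154 [-0.047  0.001  0.068] knob [ 0.5073 -0.0651  0.0909]
top 282 [0.018 0.012 0.069] knob [0.5094 0.0371 0.0906]
scene 155 [-0.019  0.032  0.069] knob [0.5089 0.0352 0.0902]
top 282 [0.006 0.029 0.069] knob [0.5997 0.0356 0.0915]
scene 168 [-0.015  0.04   0.068] knob [0.6005 0.0344 0.0911]
```

View pics/t23c.png

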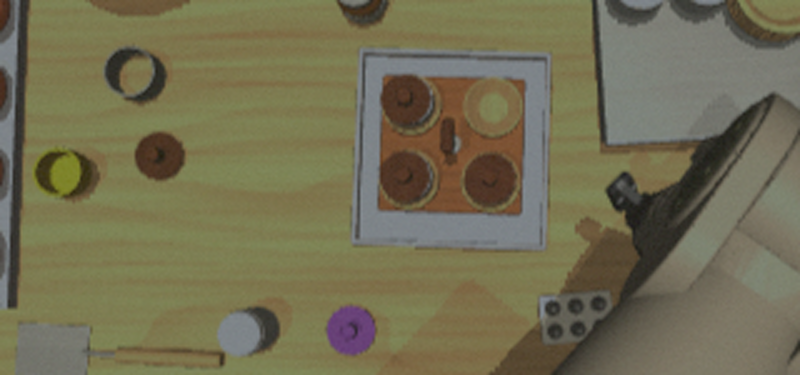

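The top view shows three lidded bowls in the caddy's dishes at (405,100), (405,177) and (490,178). They are level, with flange tops at 70 mm. The spare lid is on the bench at (160,155) and the bystanders are untouched. I hand in.

Request:
step_arm:
  deltas:
    - [0,0,0,0,0,0,-0.1]
    - [0,0,0,0,0,0,-0.1]
    - [0,0,0,0,0,0,-0.1]

```text
clock: 37.85
tcp_pos: [0.4392, -0.2241, 0.1849]
orientation: [-0.0, 0.382, 0.924, 0.0]
wrist_force: [0.4, 1.1, 0.0]
finger_gap: 0.0386
grip_force: 0.0
```

```bash
python3 -c "
from workcell import *
print(hand_in())"
```

```text
the job is handed in; nothing more can be done
None
```

The job is handed in: the caddy stands flat in the tray with all three bowls seated and lidded, and the spare lid is still on the bench; no verdict came back.

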